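# Pack out a box in the gluing jig and hold the clamp on it

## Robot

A 7-joint arm with a two-finger parallel gripper is mounted at the origin on a cart in front of the work surface, level with it; the furniture and walls round the work are solid. World frame = base frame: x ahead of the robot, y to its left, z up, the work surface at z = 0. Lengths are in m, angles in rad, forces in N, time in s.
With the tool pointing down it reaches from about 0.4 to 0.85 m from the base axis. Payload 4.5 kg.
Tool frame: the origin (TCP) lies at the very end of the fingers, on their centre line; the grasp point (between the pads) lies 19 mm behind it (r.grip_depth is the distance from the TCP to the grasp point, in m); z points along the fingers, x is the direction in which the jaws open and shut, and the axes are right-handed (so a half turn about z gives the same grasp; the last joint's range is limited). The gripper opens to 88 mm and grips with 3 to 60 N. Pads are 18 mm wide; open, the fingers measure 123 mm over their backs; the gripper's body (75 mm by 187 mm) begins 45 mm behind the grasp point.
Start: joints at [-1.246, 0.689, -0.195, 1.565, 0.157, 0.902, -0.215], TCP at [0.179, 0.599, 0.217] pointing down, gripper open.
Joint ranges: [-3.01, 3.01], [-0.46, 2.08], [-1.47, 1.51], [0.13, 2.56], [-1, 4.14], [0.04, 2.09], [-2.66, 2.66]. Speed limits (rad/s): [2.57, 2.57, 3.14, 3.14, 3.14, 3.14, 3.14].

## Interface

Orientations are given as a unit quaternion [x, y, z, w].
In Python, from plant import r gives the robot as it stands. The module is installed in compiled form; this text tells all that it offers.
- The arm moves only by the shell command python3 -m jog 'ROWS' [FORCE]. ROWS is JSON, a list of rows, each a list of 5 numbers: the shift along the tool's x, y, z in units of 1 m (1.0 is 1 m), then the turn about the tool's z in units of 360 degrees (1.0 is 360 degrees), then the closure, from 0 (fully open) to 1 (shut). In form: [[dx, dy, dz, yaw, fingers], ...]. A call has 1 to 20 rows; each row shifts and turns the commanded pose from where the row before left it, along the tool's axes as they then stand; what a row does not reach is not made up. A row lasts 1/10 s, in which the tool goes at most 50 mm and 8.59 degrees, less where a joint would pass 70% of its speed; a pose out of reach is approached as far as the arm can. A call with a number of a shift or a turn outside -1 to 1 is refused whole. A call with a gripper value outside its range is refused whole. The fingers move at their own pace and stop on an object; FORCE is the grip in N (left out, the last holds). Time passes only in rows, so rows that do not move let the fingers close. It gives the time, the measured TCP pose, the force and the opening at its end, in the units of the state.
- r.get_state(): the state, without advancing time (a new reading comes with each control period).
- r.snapshot(name): name is "scene" or "top" or "wrist"; returns the picture (480x640x3 uint8, red, green, blue); there is no depth.
- r.get_calibration(name): a dict with "mtx" (3x3 intrinsics, pixels), "R" (3x3) and "t" (3): a world point X has camera coordinates R X + t. Camera axes: x right, y down, z forward; pixel columns grow to the right and rows downward; lengths in m; the calibration is good to about 2 mm. A picture is of the moment at which its call begins: read the wrist's pose just before it. get_calibration takes no time and is no camera call; for the wrist camera it gives the pose at the moment of the call.
- r.finish_job(): hands the job in, once; it reports no verdict.
Trained networks look in the newest picture that a camera, given by its name, has taken for a name from the list of things; names that differ only in an ending like _2 or _b are one class to them, and where a whole thing is asked for, a point or a joint stands for the part that bears it (a point fixed in the world has none). Each returns a list of dicts, best first, with "score" (0 to 1); they miss things now and then, are a little off and sometimes report something else, mostly with a low value. They report only what shows in the picture. A call takes as long as a camera call. They do not tell look-alikes from the thing itself.
- r.cut_out(thing, camera): "pixels" (480x640 bool, what is visible of it) and "rect" ([left, top, right, bottom] in pixels, round what is visible of it).
The state is a dict: "clock": time; "q": joint angles; "qd": joint speeds; "joint_torque": joint torques, N m; "tool_pos": TCP position; "eef_rot": TCP orientation; "contact_force": force on the tool from outside, world axes, zero at the start; "moment": the same for the moment, N m; "opening": opening from 0.0 (shut) to 1.0 (fully open).
Only numpy, scipy, OpenCV 4.12 (cv2) and the standard library are available. Lean on these libraries where they do the work, as an engineer would, in place of code of your own. Each camera call takes 0.05 s, during which the arm holds its last target.

## Task

Push the wooden box square against both stops of the jig, the far fence and the left end stop. Then stand packers one after another in the gap between the box and the clamp jaw until the jaw's short stroke can close what is left, and push the jaw forward by its post until it presses firmly on the packers and the box. Finish while still holding the jaw pressed, for it springs back when let go; leave the spool, the tin and the stamp where they are.

Things in the scene. Friction and masses are not known exactly. Their poses are not given: they have to be found in the camera images.
- jig: Fixed plywood jig. Origin: under its base plate, on the table; x is the clamping direction (from clamp to fence), y to the left, z up. Base plate 12 mm thick, from x=-160 to +105 mm and y=-105 to +105 mm. Far fence: inner face at x=+85 mm, 170 mm long about y=0. Left end stop: inner face at y=+63 mm, from x=+13 to +79 mm. Both stand 44 mm above the plate (top 56 mm above the table). A box touching both has its centre at x=+44, y=0 mm, and its near face at x=+2.5 mm.
- box_center (a point): Centre of the loose dark wooden box with a shut lid, 83 mm in x (88 mm over its thin clasp and hinges), 126 mm in y, 54 mm high, about 0.3 kg, lying on the jig's plate (centre 39 mm above the table), its x and y roughly along the jig's. Too wide to grasp: push it by its sides. It starts 10 to 20 mm short of the fence and 15 to 35 mm short of the end stop.
- jaw (a joint): Travel of the green clamp jaw in m: 0 fully back, at rest; 0.036 fully forward, where it meets its own end stop. A spring pushes it back (2.9 N when fully forward) once it is let go. The jaw slides along the jig's +x, centred on the jig's y=0; it is 44 mm wide and its top is 46 mm above the table. How far the clamp is bolted from the fence differs every time: with the box against the fence and the jaw fully back, the gap between them is 36 to 66 mm.
- jaw_post (a point): On the axis of the upright round steel post (14 mm diameter, with a 16 mm black cap) on the jaw, by which it is pushed, 67 mm above the table; x, y and z as the jig's. The post rises from the jaw's top (46 mm above the table) to the cap's top at 87 mm. The jaw's pressing face lies 42 mm ahead (+x) of the post's axis and moves with it.
- packer_1_center (a point): Half-way up (43 mm) one of three equal loose packers standing upright on the table, 70 g: a pale wooden body 20 mm thick (its x), 50 mm wide (its y), 58 mm high, with an orange tab centred on top that rises from 58 to 86 mm, 16 mm thick (x) and 20 mm wide (y). Grip the tab across its 20 mm. In the gap it stands with its 20 mm thickness along the jig's x, on the plate. One or two packers are needed, as the gap demands.
- packer_2_center (a point): Half-way up (43 mm) one of three equal loose packers standing upright on the table, 70 g: a pale wooden body 20 mm thick (its x), 50 mm wide (its y), 58 mm high, with an orange tab centred on top that rises from 58 to 86 mm, 16 mm thick (x) and 20 mm wide (y). Grip the tab across its 20 mm. In the gap it stands with its 20 mm thickness along the jig's x, on the plate. One or two packers are needed, as the gap demands.
- packer_3_center (a point): Half-way up (43 mm) one of three equal loose packers standing upright on the table, 70 g: a pale wooden body 20 mm thick (its x), 50 mm wide (its y), 58 mm high, with an orange tab centred on top that rises from 58 to 86 mm, 16 mm thick (x) and 20 mm wide (y). Grip the tab across its 20 mm. In the gap it stands with its 20 mm thickness along the jig's x, on the plate. One or two packers are needed, as the gap demands.
- thread_spool: Spool of red thread, 40 mm across, 48 mm high, origin under its centre; a bystander.
- tape_tin: Flat round green tin, 64 mm across, 24 mm high, origin under its centre; a bystander.
- rubber_stamp: Wooden rubber stamp with a turned knob, 36x47 mm, 52 mm high, origin under its centre; a bystander.
There are look-alikes about, which are no part of the job. What is shaped like the part that bears packer_3_center but purple or yellow is not meant.

How it is judged:
On the way, in this order (a step that is already met when the one before it is completed fails the run):
1. the box stands square against the far fence and the left end stop (x of box_center in the frame of jig above 0.041 m and y of box_center in the frame of jig above -0.003 m and z of box_center in the frame of jig below 0.042 m and angle between the x axis of box_center and the x axis of jig, either way round below 0.03 rad), for 0.2 s.
2. a packer stands on the plate in the gap between box and jaw, let go (((z of packer_1_center in the frame of jig below 0.059 m and angle between packer_1_center's own z axis and vertical below 0.1 rad and x of packer_1_center in the frame of jig between -0.066 and -0.004 m and y of packer_1_center in the frame of jig between -0.02 and 0.02 m and contact force between the fingers and packer_1 below 0.3 N) or (z of packer_2_center in the frame of jig below 0.059 m and angle between packer_2_center's own z axis and vertical below 0.1 rad and x of packer_2_center in the frame of jig between -0.066 and -0.004 m and y of packer_2_center in the frame of jig between -0.02 and 0.02 m and contact force between the fingers and packer_2 below 0.3 N) or (z of packer_3_center in the frame of jig below 0.059 m and angle between packer_3_center's own z axis and vertical below 0.1 rad and x of packer_3_center in the frame of jig between -0.066 and -0.004 m and y of packer_3_center in the frame of jig between -0.02 and 0.02 m and contact force between the fingers and packer_3 below 0.3 N))), for 0.2 s.
At the end, for the whole second after the job is handed in: The box lies flat and square (within 0.03 rad) against the fence (within 2.7 mm) and the end stop (within 3 mm); upright packers standing on the plate fill the gap; the robot holds the jaw still and pressed, with more than 4 N on the packer next to it and more than 3 N from a packer on the box (all of step 1 and ((z of packer_1_center in the frame of jig below 0.059 m and angle between packer_1_center's own z axis and vertical below 0.1 rad and x of packer_1_center in the frame of jig between -0.066 and -0.004 m and y of packer_1_center in the frame of jig between -0.02 and 0.02 m and contact force between jaw and packer_1 above 4 N) or (z of packer_2_center in the frame of jig below 0.059 m and angle between packer_2_center's own z axis and vertical below 0.1 rad and x of packer_2_center in the frame of jig between -0.066 and -0.004 m and y of packer_2_center in the frame of jig between -0.02 and 0.02 m and contact force between jaw and packer_2 above 4 N) or (z of packer_3_center in the frame of jig below 0.059 m and angle between packer_3_center's own z axis and vertical below 0.1 rad and x of packer_3_center in the frame of jig between -0.066 and -0.004 m and y of packer_3_center in the frame of jig between -0.02 and 0.02 m and contact force between jaw and packer_3 above 4 N)) and ((z of packer_1_center in the frame of jig below 0.059 m and angle between packer_1_center's own z axis and vertical below 0.1 rad and x of packer_1_center in the frame of jig between -0.066 and -0.004 m and y of packer_1_center in the frame of jig between -0.02 and 0.02 m and contact force between cheroot_box and packer_1 above 3 N) or (z of packer_2_center in the frame of jig below 0.059 m and angle between packer_2_center's own z axis and vertical below 0.1 rad and x of packer_2_center in the frame of jig between -0.066 and -0.004 m and y of packer_2_center in the frame of jig between -0.02 and 0.02 m and contact force between cheroot_box and packer_2 above 3 N) or (z of packer_3_center in the frame of jig below 0.059 m and angle between packer_3_center's own z axis and vertical below 0.1 rad and x of packer_3_center in the frame of jig between -0.066 and -0.004 m and y of packer_3_center in the frame of jig between -0.02 and 0.02 m and contact force between cheroot_box and packer_3 above 3 N)) and contact force between any of the fingers, the arm and jaw above 3 N and velocity of joint jaw between -0.01 and 0.01 m/s); the arm keeps its last pose, push and grip.
It fails at once if the spool, the tin or the stamp is shifted by more than 20 mm (distance of any of thread_spool, tape_tin, rubber_stamp from where it was at the start of the episode above 0.02 m).
It also fails if it takes over 72 s, if anything falls off the work surface, if the arm or the gripper's body presses on something with over 40 N, if the wrist force passes 120 N, or if a joint passes its speed limit or range.

## Working session

There is one attempt and no reset: what is moved stays moved. The work goes in short steps, Python scripts to look and compute and a shell command to move; the robot and the scene stay as the last step left them, time stands still between calls to the robot, and variables do not carry over. Pictures are saved under pics/ and viewed, and the job is handed in when it is done.

```bash
mkdir -p pics; ls; cat > h.py <<'E'
import numpy as np, cv2, json
from plant import r
from scipy.spatial.transform import Rotation as Ro
def save(n,f):
    im=r.snapshot(n); cv2.imwrite('pics/'+f,cv2.cvtColor(im,cv2.COLOR_RGB2BGR)); return im
def px(n,X):
    c=r.get_calibration(n); p=np.array(c['R'])@np.array(X)+np.array(c['t']); q=np.array(c['mtx'])@p; return q[:2]/q[2]
def onz(n,uv,z):
    c=r.get_calibration(n); R=np.array(c['R']);t=np.array(c['t']); d=R.T@np.linalg.inv(np.array(c['mtx']))@np.array([uv[0],uv[1],1.]); o=-R.T@t
    return o+d*(z-o[2])/d[2]
E
python3 - <<'E'
from h import *
print(r.get_state())
save('scene','s1.png');save('top','t1.png');save('wrist','w1.png')
for n in('scene','top'):
    c=r.get_calibration(n);print(n,-np.array(c['R']).T@np.array(c['t']))
    for th in ['jig','box_center','jaw','jaw_post','packer_1_center','thread_spool','tape_tin','rubber_stamp']:
        for d in r.cut_out(th,n): print(n,th,round(d['score'],2),d['rect'])
E
```

```text
pics
{'clock': 0.0, 'q': array([-1.24618523,  0.68996679, -0.19452298,  1.56636473,  0.15729603,
        0.90248052, -0.21510735]), 'qd': array([ 2.09916470e-03, -2.90371813e-04,  1.69801307e-03,  5.66445443e-05,
       -1.77662274e-03,  7.58097124e-04,  1.25269907e-03]), 'joint_torque': array([ 4.20690312e-04, -5.27565837e+01, -1.26712661e+00, -1.53427666e+01,
       -5.27697417e-02,  6.49065987e-03,  1.58971320e-04]), 'tool_pos': array([0.17905559, 0.59809408, 0.2160155 ]), 'eef_rot': array([ 8.02074726e-01,  5.97222989e-01, -6.94145218e-04,  5.94292889e-04]), 'contact_force': array([-0.65068835, -0.51419148, -0.60656689]), 'moment': array([0.0602751 , 0.00884825, 0.03133652]), 'opening': 0.9991341172002921}
scene [ 0.16128383 -0.79480478  1.048026  ]
scene jig 0.62 [399.8, 295.2, 415.3, 333.3]
scene box_center 0.8 [296.4, 177.1, 340.9, 233.6]
scene box_center 0.42 [397.4, 295.1, 412.8, 334.1]
scene jaw 0.56 [255.7, 196.5, 279.8, 223.3]
scene jaw_post 0.95 [255.4, 197.4, 282.0, 224.0]
scene packer_1_center 0.85 [370.6, 325.4, 398.2, 365.9]
scene thread_spool 0.63 [233.3, 146.4, 248.4, 166.5]
scene tape_tin 0.58 [263.0, 136.4, 285.5, 155.7]
scene rubber_stamp 0.89 [419.6, 292.8, 437.3, 314.0]
top [0.42264445 0.0162799  1.52395429]
top jig 0.62 [233.9, 185.5, 325.1, 305.2]
top box_center 0.6 [258.7, 200.8, 318.1, 242.2]
top box_center 0.47 [230.8, 189.2, 324.9, 303.5]
top jaw 0.65 [264.4, 260.0, 285.9, 287.0]
top jaw_post 0.74 [266.6, 261.2, 288.2, 285.0]
top jaw_post 0.53 [165.0, 254.7, 190.6, 278.1]
top packer_1_center 0.8 [448.0, 234.8, 470.9, 247.7]
top packer_1_center 0.5 [257.6, 200.3, 319.8, 240.2]
top thread_spool 0.81 [163.6, 258.7, 189.0, 277.3]
top tape_tin 0.9 [166.8, 213.7, 189.5, 239.4]
top rubber_stamp 0.48 [422.0, 173.8, 443.1, 191.3]
```

View pics/s1.png

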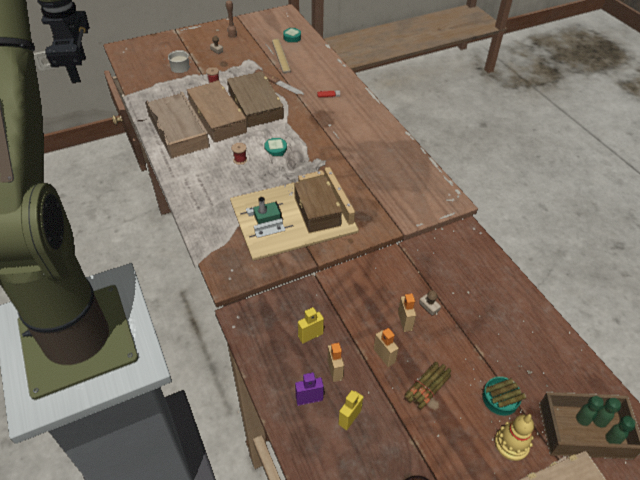

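View pics/t1.png

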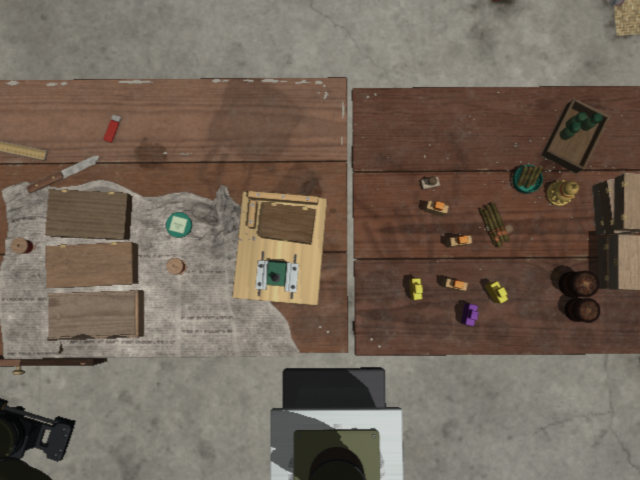

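View pics/w1.png

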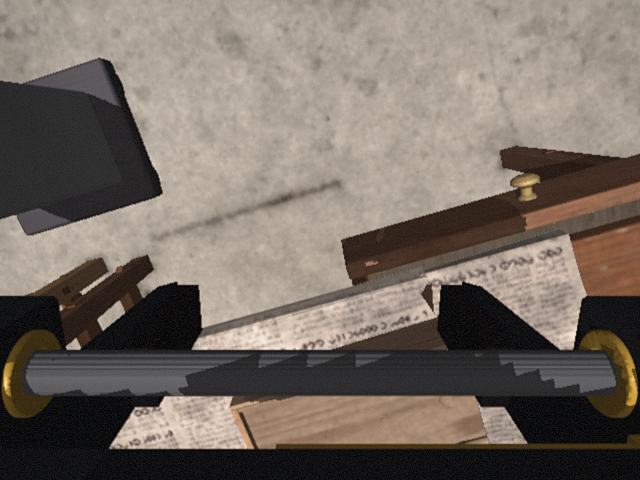

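```bash
python3 - <<'E'
from h import *
im=cv2.imread('pics/t1.png'); a=im[150:350,150:350]; b=im[150:350,340:500]
cv2.imwrite('pics/t1a.png',cv2.resize(a,None,fx=3,fy=3,interpolation=cv2.INTER_CUBIC))
cv2.imwrite('pics/t1b.png',cv2.resize(b,None,fx=3,fy=3,interpolation=cv2.INTER_CUBIC))
E
```

```text
(no output)
```

View pics/t1a.png

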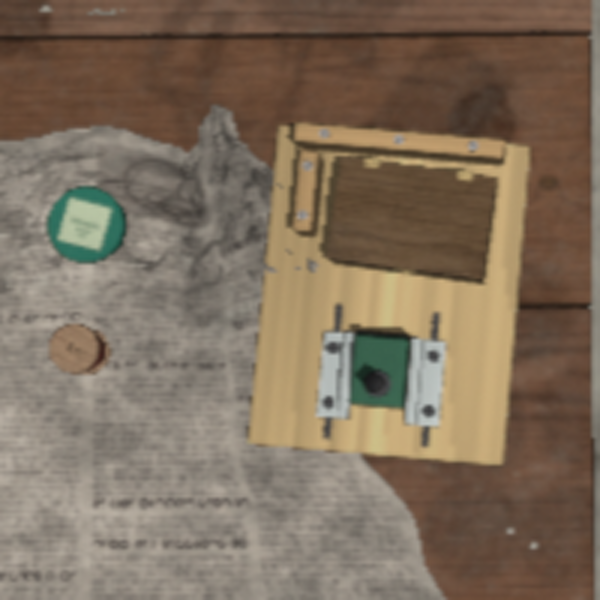

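View pics/t1b.png

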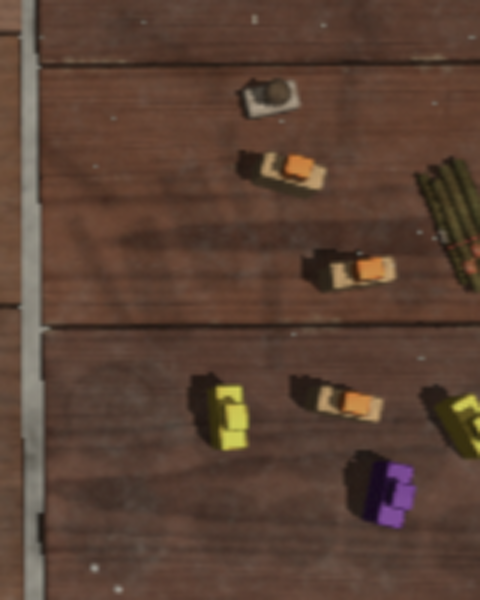

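The packer candidates with orange tabs are at top pixels (437,207), (460,240) and (457,284). The look-alikes are yellow at (417,289) and (498,291), and purple at (471,315). I choose the orange ones. Next I'll get coarse positions.

```bash
python3 - <<'E'
from h import *
print(r.get_calibration('top')['mtx'], r.get_calibration('top')['R'])
c=[onz('top',(x/3+150-1/3,y/3+150-1/3),.012)[:2] for x,y in[(277,123),(528,147),(502,464),(249,442)]]
print('plate FL FR BR BL',np.round(c,4)); c=np.array(c)
# origin: plate x -160..105
L=np.array([[105,105],[105,-105],[-160,-105],[-160,105]])/1000
A=L-L.mean(0);B=c-c.mean(0); th=np.arctan2((A[:,0]*B[:,1]-A[:,1]*B[:,0]).sum(),(A*B).sum());R=np.array([[np.cos(th),-np.sin(th)],[np.sin(th),np.cos(th)]])
o=c.mean(0)-R@L.mean(0);print('jig',o,th,'res',(L@R.T+o-c).round(4))
for n,u in [('spool',(176,267)),('tin',(178.5,225)),('stamp',(431,183))]: print(n,onz('top',u,.03)[:2])
im=cv2.imread('pics/t1.png');hsv=cv2.cvtColor(im,cv2.COLOR_BGR2HSV)
m=cv2.inRange(hsv,(5,150,150),(18,255,255)); m[:,:400]=0
nn,lab,st,ce=cv2.connectedComponentsWithStats(m)
for k in range(1,nn):
    if st[k,4]>20: print('orange',ce[k],st[k,4],onz('top',ce[k],.082)[:2].round(4))
cw=r.get_calibration('wrist');s=r.get_state();Rt=Ro.from_quat(s['eef_rot']).as_matrix()
o=-np.array(cw['R']).T@np.array(cw['t'])
print('wrist cam in tool',Rt.T@(o-s['tool_pos']),'axes\n',(Rt.T@np.array(cw['R']).T).round(3),cw['mtx']);print(Rt.round(3))
E
```

```text
[[617.28973413   0.         326.89843044]
 [  0.         617.28973413 237.40109751]
 [  0.           0.           1.        ]] [[-0.00794779 -0.99996199 -0.00358391]
 [-0.99543665  0.00825255 -0.09506724]
 [ 0.0950932   0.00281198 -0.9954644 ]]
plate FL FR BR BL [[0.6852 0.2301]
 [0.6634 0.0228]
 [0.4035 0.046 ]
 [0.4229 0.2516]]
jig [0.57116696 0.13513537] -0.09066795302156638 res [[ 0.      0.0001]
 [ 0.0028 -0.0018]
 [-0.0012 -0.0009]
 [-0.0016  0.0026]]
spool [0.49636692 0.38657596]
tin [0.59872641 0.38204358]
stamp [ 0.69714569 -0.23564198]
orange [439.27083333 204.85416667] 48 [ 0.6353 -0.2451]
orange [463.44897959 239.28571429] 49 [ 0.5533 -0.2997]
orange [458.5 284. ] 48 [ 0.4489 -0.2851]
wrist cam in tool [ 0.00074559 -0.06523361 -0.16845749] axes
 [[ 1.     0.001  0.001]
 [-0.001  0.966  0.257]
 [-0.001 -0.257  0.966]] [[427.22449394   0.         319.31727746]
 [  0.         427.22449394 237.0594384 ]
 [  0.           0.           1.        ]]
[[ 0.287  0.958 -0.   ]
 [ 0.958 -0.287  0.   ]
 [ 0.    -0.    -1.   ]]
```

```bash
python3 -m jog '[[0,0,-0.01,-0.016,1],[0,0,-0.01,-0.016,1],[-0.0328,0.0229,0,0,1],[-0.0328,0.0229,0,0,1],[-0.0328,0.0229,0,0,1],[-0.0328,0.0229,0,0,1],[-0.0328,0.0229,0,0,1],[-0.0328,0.0229,0,0,1],[-0.0328,0.0229,0,0,1],[-0.0328,0.0229,0,0,1],[-0.0328,0.0229,0,0,1],[-0.0328,0.0229,0,0,1],[-0.0328,0.0229,0,0,1],[-0.0328,0.0229,0,0,1],[-0.0328,0.0229,0,0,1],[0,0,0,0,1],[0,0,0,0,1]]'
python3 - <<'E'
from h import *
s=r.get_state();print(s['clock'],s['tool_pos'],s['eef_rot'],s['contact_force'],s['q'])
save('wrist','w2.png')
E
```

```text
clock: 2.65
tool_pos: [0.4378, 0.1469, 0.2369]
eef_rot: [0.739, 0.674, 0.0, -0.0]
contact_force: [0.0, 0.6, -0.1]
opening: 0.006
2.65 [0.43780461 0.14687936 0.23687229] [ 7.38968413e-01  6.73740037e-01  2.00411388e-04 -8.39302265e-05] [ 0.03741894  0.57906892 -0.09752281] [-0.21511064  0.4598604  -0.3081884   2.00979672  0.20976414  0.70140115
  0.82434487]
```

View pics/w2.png

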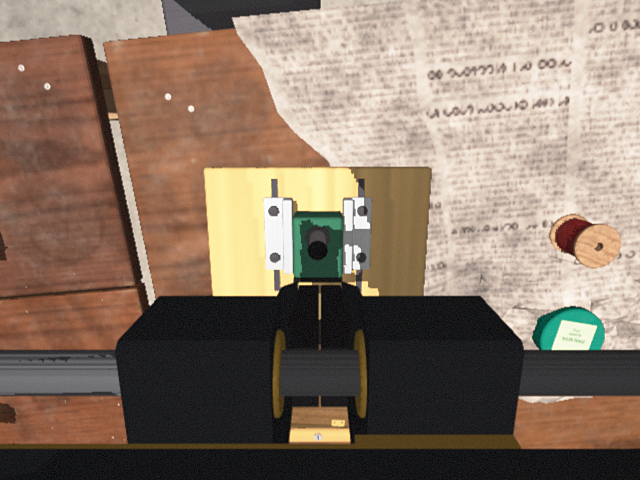

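Image "up" in the wrist view is toward the robot. The plate's rear edge at row 168 is level, so the tool is aligned with the jig. I'll move ahead to see the box and fence.

```bash
python3 -m jog '[[0,0.04,0,0,1],[0,0.04,0,0,1],[0,0.04,0,0,1],[0,0.04,0,0,1],[0,0,0,0,1],[0,0,0,0,1]]'
python3 - <<'E'
from h import *
s=r.get_state();print(s['clock'],s['tool_pos'],s['eef_rot'])
save('wrist','w3.png')
for u in [(204,168),(431,168)]: pass
E
```

```text
clock: 3.3
tool_pos: [0.5961, 0.1352, 0.2362]
eef_rot: [0.737, 0.676, -0.0, -0.001]
contact_force: [-0.5, 0.2, -0.2]
opening: 0.003
3.3 [0.59607456 0.1352166  0.23624774] [ 7.37289459e-01  6.75576451e-01 -1.47432098e-04 -8.30926579e-04]
```

View pics/w3.png

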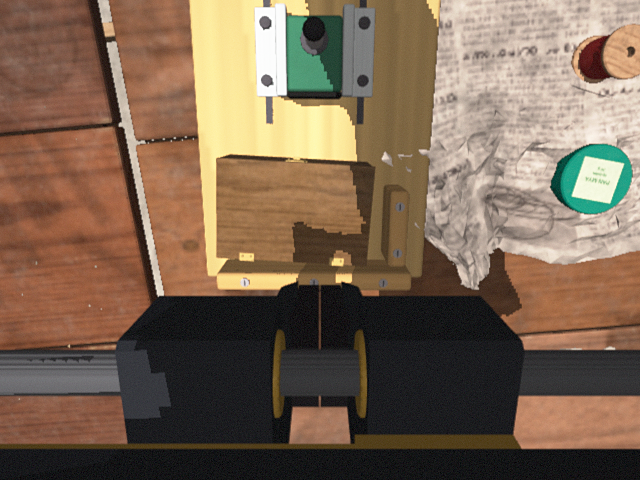

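```bash
python3 - <<'E'
from h import *
im=cv2.imread('pics/w3.png'); cv2.imwrite('pics/w3a.png',cv2.resize(im[0:300,180:450],None,fx=2,fy=2,interpolation=cv2.INTER_CUBIC))
E
```

```text
(no output)
```

View pics/w3a.png

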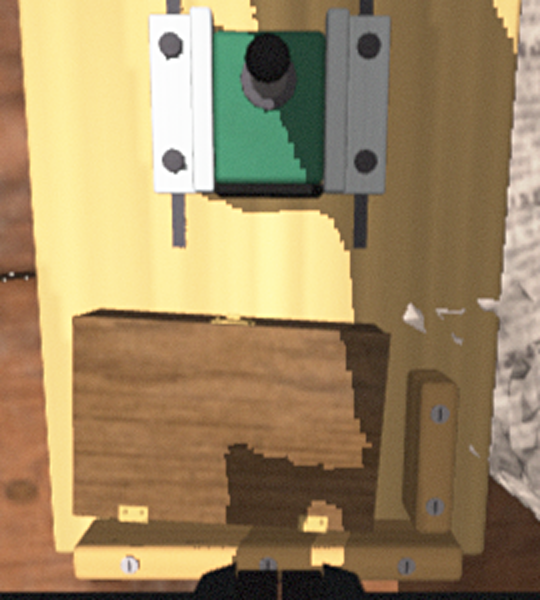

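```bash
python3 - <<'E'
from h import *
s=r.get_state();R=Ro.from_quat(s['eef_rot']).as_matrix();print('tool yaw',np.arctan2(R[1,0],R[0,0])-np.pi/2)
def P(u,z): return onz('wrist',(u[0]/2+180-.25,u[1]/2-.25),z)[:2]
F={'plateFR':((55,550),.012),'plateFL':((482,553),.012),'fenceR':((76,545),.056),'fenceL':((460,548),.056),'fencefarR':((76,579),.056),'fencefarL':((461,579),.056),'stopnear':((420,382),.056),'stopfar':((417,530),.056),
'boxNR':((72,318),.066),'boxNL':((390,333),.066),'boxFL':((373,531),.066),'boxFR':((72,517),.066),'jawR':((213,183),.046),'jawL':((323,183),.046),'cap':((268,57),.087),'plate_edgeR20':((24,50),.012),'plate_edgeL':((518,70),.012)}
W={k:P(*v) for k,v in F.items()}
for k in W: print(k,W[k].round(4))
# jig fit: plate + fence
m=[('plateFR',(.105,-.105)),('plateFL',(.105,.105)),('fenceR',(.085,-.085)),('fenceL',(.085,.085))]
L=np.array([x[1] for x in m]);c=np.array([W[x[0]] for x in m])
A=L-L.mean(0);B=c-c.mean(0); th=np.arctan2((A[:,0]*B[:,1]-A[:,1]*B[:,0]).sum(),(A*B).sum());Q=np.array([[np.cos(th),-np.sin(th)],[np.sin(th),np.cos(th)]])
o=c.mean(0)-Q@L.mean(0);print('jig',o,th,'res',((L@Q.T+o-c)*1e3).round(1))
for k in W: print(k,((W[k]-o)@Q*1000).round(1))
print('tcp in jig',(s['tool_pos'][:2]-o)@Q)
E
```

```text
tool yaw -0.08662496097706773
plateFR [0.6627 0.0212]
plateFL [0.6821 0.2284]
fenceR [0.6465 0.0441]
fenceL [0.6621 0.2093]
fencefarR [0.662  0.0418]
fencefarL [0.6764 0.2092]
stopnear [0.5884 0.1951]
stopfar [0.6523 0.1911]
boxNR [0.5499 0.0589]
boxNL [0.5664 0.1827]
boxFL [0.6477 0.1713]
boxFR [0.6308 0.047 ]
jawR [0.5032 0.1179]
jawL [0.507  0.1616]
cap [0.4674 0.1435]
plate_edgeR20 [0.4411 0.0421]
plate_edgeL [0.4665 0.249 ]
jig [0.56876433 0.13463723] -0.0937173981254927 res [[ 0.7 -1. ]
 [ 1.   0.9]
 [-1.  -2. ]
 [-0.7  2.1]]
plateFR [ 104.2 -104.1]
plateFL [104.1 104. ]
fenceR [ 85.8 -82.9]
fenceL [85.9 83. ]
fencefarR [101.5 -83.7]
fencefarL [100.2  84.4]
stopnear [13.9 62.1]
stopfar [77.9 64. ]
boxNR [-11.7 -77.1]
boxNL [-6.9 47.6]
boxFL [75.1 43.9]
boxFR [ 70.  -81.5]
jawR [-63.7 -22.8]
jawL [-64.1  21. ]
cap [-101.7   -0.7]
plate_edgeR20 [-118.4 -104.1]
plate_edgeL [-112.5  104.2]
tcp in jig [0.0262962  0.00300904]
```

The wrist view gives a consistent jig fit (origin about (0.569, 0.135), yaw −0.094). The box centre is about (31, −17) mm and its yaw is off by about −0.04. The jaw face is at about −62 to −64 mm, so the gap is about 65 mm and two packers are needed. I'll push the box left first.

```bash
python3 -m jog '[[-0.041,0.004,0,0,1],[-0.041,0.004,0,0,1],[-0.043,0.004,0,0,1],[0,0,0.04,0,1],[0,0,0.04,0,1],[0,0,0.04,0,1],[0,0,0.04,0,1],[0,0,0.038,0,1],[0,0,0,0,1]]'; python3 -m jog '[[0.010,0,0,0,1],[0.008,0,0,0,1],[0.006,0,0,0,1],[0.006,0,0,0,1],[0.004,0,0,0,1],[0,0,0,0,1]]'
```

```text
clock: 4.25
tool_pos: [0.5924, 0.009, 0.035]
eef_rot: [0.737, 0.676, -0.004, -0.003]
contact_force: [0.1, 0.1, -0.0]
opening: 0.006
clock: 4.85
tool_pos: [0.6017, 0.0413, 0.0401]
eef_rot: [0.738, 0.675, 0.001, 0.001]
contact_force: [-1.0, -0.4, 7.0]
opening: 0.003
```

```bash
python3 - <<'E'
from h import *
s=r.get_state();print(s['tool_pos'],s['contact_force'],s['moment'])
save('wrist','w4.png');im=save('scene','s4.png'); cv2.imwrite('pics/s4a.png',cv2.resize(im[150:280,200:380],None,fx=4,fy=4)[:,:,::-1])
s=r.get_state();print(s['tool_pos'],s['contact_force'],s['moment'])
E
```

```text
[0.60168915 0.04126767 0.0400919 ] [-1.03490248 -0.44549137  7.01515065] [-0.11367835  0.05934817  0.03407922]
[0.60169135 0.04129632 0.04010469] [0.44911216 0.01487767 6.65927524] [-0.07663348  0.05539352  0.00053867]
```

View pics/w4.png

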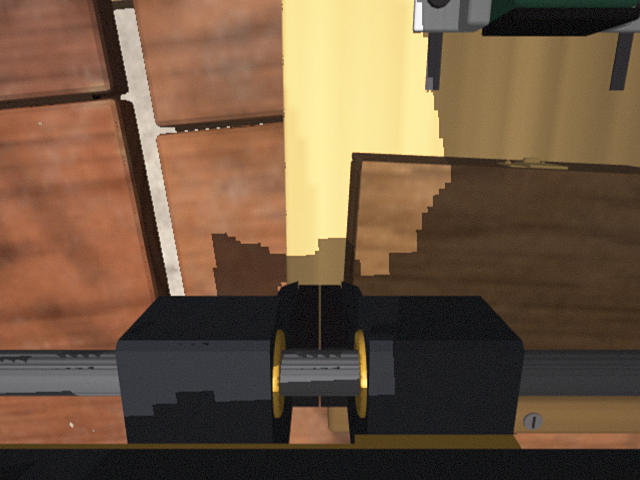

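View pics/s4a.png

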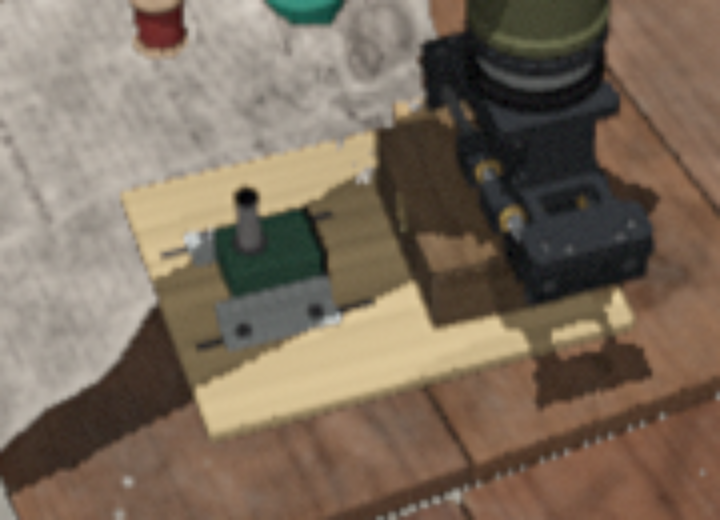

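```bash
python3 -m jog '[[0,0,-0.004,0,1],[0,0,0,0,1]]';python3 -m jog '[[0,0,-0.004,0,1],[0,0,0,0,1]]'
```

```text
clock: 5.15
tool_pos: [0.601, 0.0416, 0.0434]
eef_rot: [0.738, 0.675, 0.0, 0.0]
contact_force: [-0.4, -0.0, -0.1]
opening: 0.003
clock: 5.35
tool_pos: [0.6008, 0.0415, 0.0472]
eef_rot: [0.738, 0.675, 0.0, 0.0]
contact_force: [-0.2, -0.3, -0.1]
opening: 0.005
```

```bash
cat >> h.py <<'E'
JO=np.array([0.56876,0.13464]);JT=-0.0937;JQ=np.array([[np.cos(JT),-np.sin(JT)],[np.sin(JT),np.cos(JT)]])
def J(p): return ((np.array(p[:2])-JO)@JQ*1000).round(1)
def JP(u,z,n='wrist'): return J(onz(n,u,z))
def tj(): s=r.get_state();R=Ro.from_quat(s['eef_rot']).as_matrix(); print('tcp jig',J(s['tool_pos']),s['tool_pos'][2].round(4),'yaw rel',round(np.arctan2(R[1,0],R[0,0])-np.pi/2-JT,4),s['contact_force'].round(1),round(s['clock'],2))
E
python3 - <<'E'
from h import *
tj(); save('wrist','w5.png')
for u in [(352,157),(345,285)]: print(JP(u,.066),JP(u,.04))
for z in (.047,.066): 
  for x,y in((-10,-17.5),(-10,17.5)): 
    pass
s=r.get_state();R=Ro.from_quat(s['eef_rot']).as_matrix()
for a in [(.0175,-.009,0),(-.0175,-.009,0),(.0175,-.009,-.03)]: print(a,px('wrist',s['tool_pos']+R@np.array(a)))
E
```

```text
tcp jig [ 40.6 -89.7] 0.0472 yaw rel 0.004 [-0.2 -0.3 -0.1] 5.35
[-13.4 -77.9] [-11.5 -75.9]
[ 33.6 -79.3] [ 43.8 -77.6]
(0.0175, -0.009, 0) [359.38023231 263.37833713]
(-0.0175, -0.009, 0) [275.01169793 263.29311013]
(0.0175, -0.009, -0.03) [367.32788712 290.75685905]
```

View pics/w5.png

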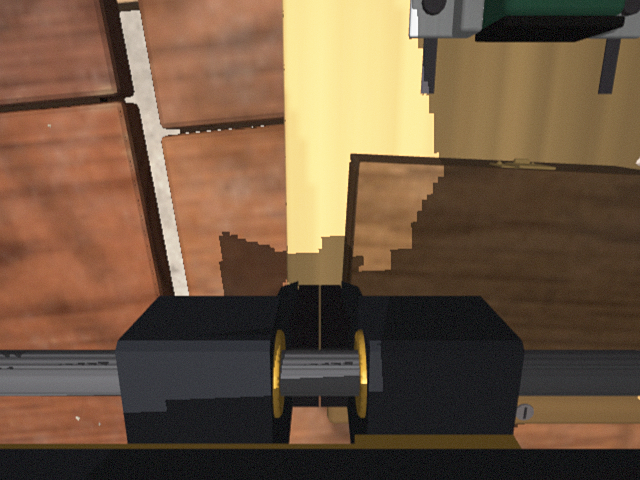

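```bash
python3 -m jog '[[0.005,0,0,0,1],[0,0,0,0,1]]';python3 -m jog '[[0.005,0,0,0,1],[0,0,0,0,1]]'
```

```text
clock: 5.6
tool_pos: [0.6011, 0.0477, 0.0467]
eef_rot: [0.738, 0.675, 0.0, -0.0]
contact_force: [0.7, -0.4, 1.0]
opening: 0.004
clock: 5.8
tool_pos: [0.6016, 0.0527, 0.0467]
eef_rot: [0.738, 0.675, 0.0, -0.0]
contact_force: [-0.1, -0.0, 0.4]
opening: 0.004
```

```bash
python3 - <<'E'
from h import *
tj(); save('wrist','w6.png'); im=save('scene','s6.png'); cv2.imwrite('pics/s6a.png',cv2.resize(im[150:280,200:380],None,fx=4,fy=4)[:,:,::-1])
E
```

```text
tcp jig [ 40.3 -78.5] 0.0467 yaw rel 0.0052 [-0.1 -0.   0.4] 5.8
```

View pics/w6.png

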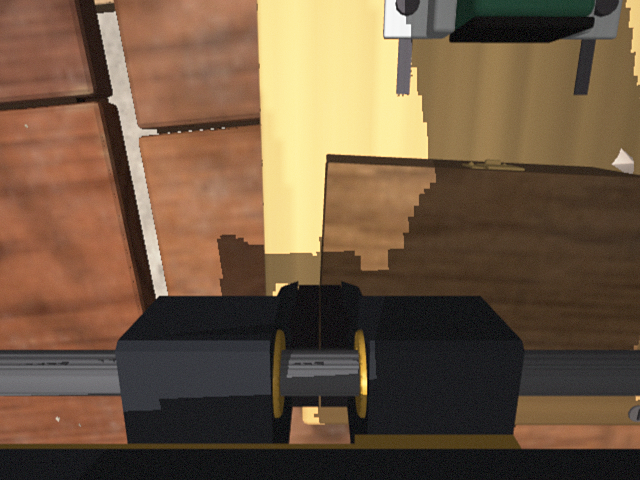

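View pics/s6a.png

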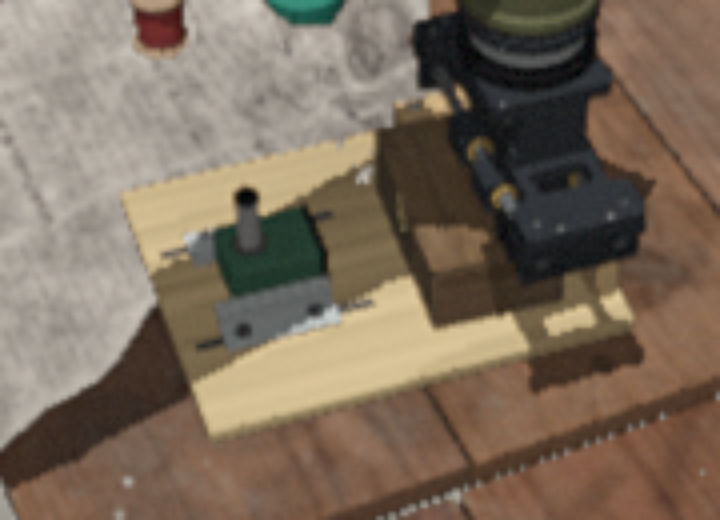

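```bash
python3 - <<'E'
from h import *
s=r.get_state();R=Ro.from_quat(s['eef_rot']).as_matrix()
for u in [(327,157),(321,285)]: print(JP(u,.066))
print('plate edge',JP((261,200),.012),JP((265,285),.012))
for y in(-.012,-.009,-.006,-.003,0): print(y,[px('wrist',s['tool_pos']+R@np.array([.0,y,z])).round(0) for z in (0,-.02,-.04)])
print([px('wrist',list(JO+JQ@np.array([.0025+.04,-.06]))+[z]) for z in(.012,.066)])
for n in ('scene',): print('tcp in scene',px(n,s['tool_pos']),(px(n,s['tool_pos'])-[200,150])*4, 'boxtop corner NR', (px(n,list(JO+JQ@np.array([-.012,-.078]))+[.066])-[200,150])*4,(px(n,list(JO+JQ@np.array([-.012,-.078]))+[.012])-[200,150])*4)
E
```

```text
[-13.6 -76.3]
[ 33.4 -78.1]
plate edge [  11.  -106.8] [  54.6 -106.1]
-0.012 [array([317., 256.]), array([317., 273.]), array([317., 294.])]
-0.009 [array([317., 263.]), array([317., 280.]), array([317., 302.])]
-0.006 [array([317., 270.]), array([317., 288.]), array([317., 311.])]
-0.003 [array([317., 277.]), array([317., 296.]), array([317., 319.])]
0 [array([317., 284.]), array([317., 303.]), array([317., 328.])]
[array([356.45416782, 262.72088537]), array([368.65888711, 307.7259147 ])]
tcp in scene [328.96079857 217.62455465] [515.84319427 270.49821862] boxtop corner NR [430.88342509 267.64605928] [431.22231594 330.38725836]
```

```bash
python3 - <<'E'
from h import *
s=r.get_state();R=Ro.from_quat(s['eef_rot']).as_matrix()
im=cv2.imread('pics/s6.png')
im=cv2.resize(im[140:260,270:390],None,fx=5,fy=5,interpolation=cv2.INTER_CUBIC)
for a,c in [((0,0,0),(0,0,255)),((0,0,-.02),(0,128,255)),((0,0,-.064),(0,255,0)),((-.05,0,-.064),(255,0,0)),((.05,0,-.064),(255,255,0)),((-.093,0,-.064),(255,0,255))]:
    p=(px('scene',s['tool_pos']+R@np.array(a))-[270,140])*5; cv2.circle(im,tuple(p.astype(int)),4,c,-1)
b=cv2.imread('pics/s1.png')[0:120,0:120]
cv2.imwrite('pics/cmp.png',np.hstack([im,cv2.resize(b,None,fx=5,fy=5)])[:, :1200][:, ::1]); 
cv2.imwrite('pics/cmp.png',cv2.resize(cv2.imread('pics/cmp.png'),(800,400)))
E
```

```text
(no output)
```

View pics/cmp.png

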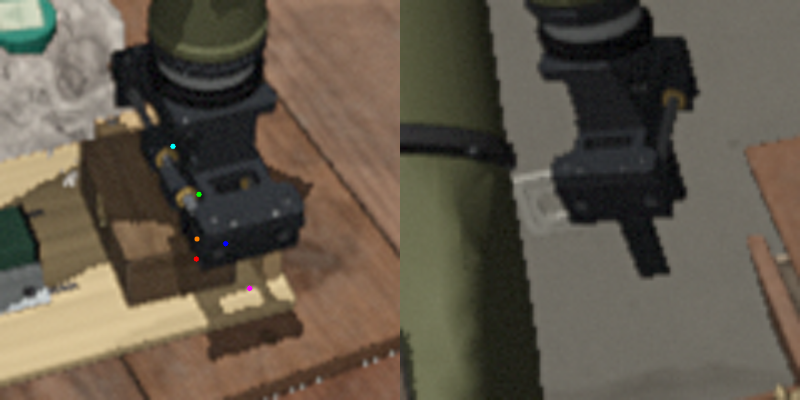

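```bash
python3 - <<'E'
from h import *
p=np.array([0.17905559, 0.59809408, 0.2160155]);R=Ro.from_quat([ 8.02074726e-01,  5.97222989e-01, -6.94145218e-04,  5.94292889e-04]).as_matrix()
for x in(-.0615,-.044,.044,.0615):
  for y in (-.009,.009): print(x,y,[px('scene',p+R@np.array([x,y,z])).round(1) for z in(0,-.02,-.064)])
b=cv2.imread('pics/s1.png')[0:100,30:100]; cv2.imwrite('pics/b.png',cv2.resize(b,None,fx=6,fy=6,interpolation=cv2.INTER_NEAREST))
E
```

```text
-0.0615 -0.009 [array([74.3, 92.3]), array([71.8, 85.2]), array([66.1, 69. ])]
-0.0615 0.009 [array([82. , 91.7]), array([79.6, 84.6]), array([74.1, 68.4])]
-0.044 -0.009 [array([75.2, 88.1]), array([72.7, 81. ]), array([67. , 64.9])]
-0.044 0.009 [array([82.8, 87.6]), array([80.4, 80.5]), array([75. , 64.3])]
0.044 -0.009 [array([79.4, 68.3]), array([77. , 61.3]), array([71.7, 45.3])]
0.044 0.009 [array([86.7, 67.8]), array([84.5, 60.8]), array([79.3, 44.8])]
0.0615 -0.009 [array([80.2, 64.6]), array([77.9, 57.6]), array([72.6, 41.6])]
0.0615 0.009 [array([87.5, 64. ]), array([85.2, 57. ]), array([80.2, 41.1])]
```

View pics/b.png

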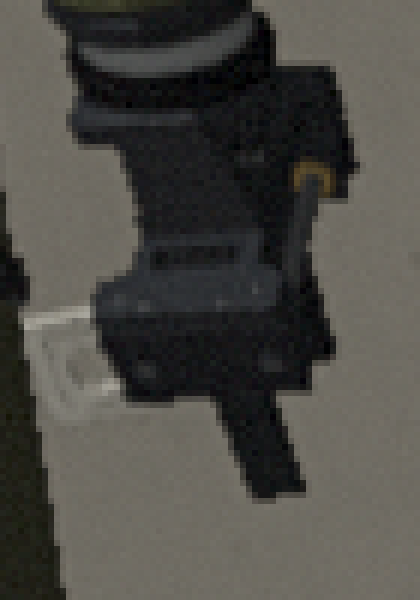

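The box has not moved. The pictures show the real fingertips about 20–25 mm short of the reported TCP, so they are resting on the box top. I'll check this against grip_depth and then descend further beside the box.

```bash
python3 -c "
from plant import r;print(r.grip_depth)"; python3 -m jog '[[0,0,-0.02,0,1],[-0.04,0,0,0,1],[0,0,0.03,0,1],[0,0,0.02,0,1],[0,0,0.008,0,1],[0,0,0,0,1],[0,0,0,0,1]]'
python3 - <<'E'
from h import *
tj();save('wrist','w7.png')
E
```

```text
0.0187
clock: 6.6
tool_pos: [0.5984, 0.0119, 0.0093]
eef_rot: [0.738, 0.675, 0.0, 0.0]
contact_force: [0.1, 0.1, 1.0]
opening: 0.005
tcp jig [  41.  -119.4] 0.0093 yaw rel 0.0043 [0.1 0.1 1. ] 6.6
```

View pics/w7.png

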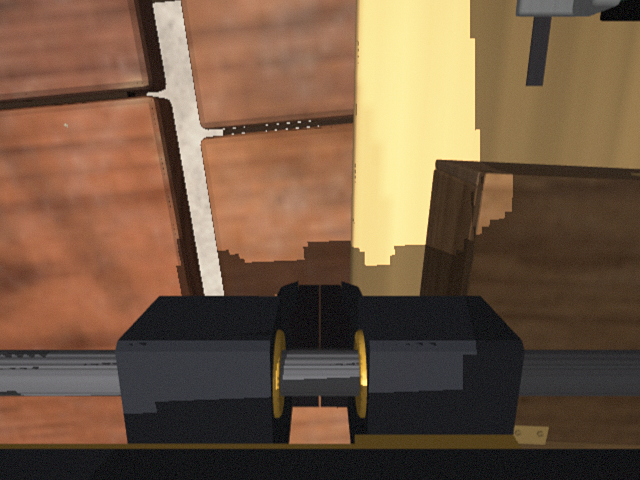

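```bash
python3 -m jog '[[0.012,0,-0.007,0,1],[0.010,0,0,0,1],[0.006,0,0,0,1],[0.006,0,0,0,1],[0,0,0,0,1]]'; python3 -m jog '[[0.004,0,0,0,1],[0.003,0,0,0,1],[0,0,0,0,1]]'
python3 - <<'E'
from h import *
tj();save('wrist','w8.png')
E
```

```text
clock: 7.15
tool_pos: [0.6013, 0.0467, 0.016]
eef_rot: [0.738, 0.675, 0.0, -0.0]
contact_force: [0.7, 0.8, -0.0]
opening: 0.002
clock: 7.45
tool_pos: [0.6015, 0.0511, 0.0157]
eef_rot: [0.738, 0.674, -0.001, 0.0]
contact_force: [-0.9, -3.5, 1.7]
opening: 0.006
tcp jig [ 40.4 -80.1] 0.0157 yaw rel 0.003 [-0.9 -3.5  1.7] 7.45
```

View pics/w8.png

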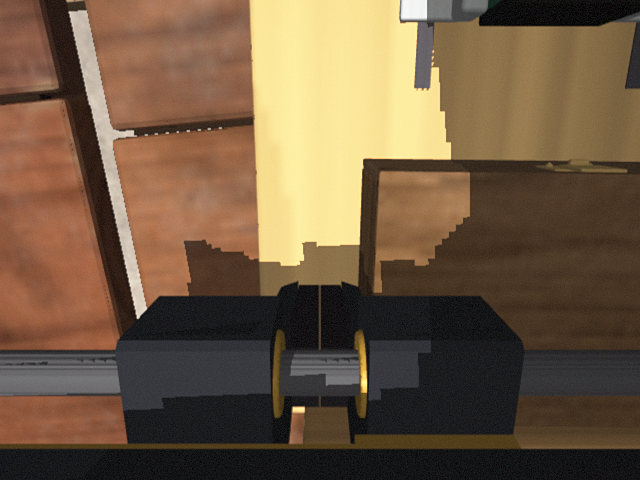

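```bash
python3 -m jog '[[0.003,0,0,0,1],[0.003,0,0,0,1],[0,0,0,0,1]]'
```

```text
clock: 7.8
tool_pos: [0.6015, 0.051, 0.0158]
eef_rot: [0.74, 0.673, -0.004, 0.003]
contact_force: [-0.6, -13.7, 4.6]
opening: 0.0
```

```bash
python3 -m jog '[[-0.01,0,0,0,1],[-0.01,0,-0.03,0,1],[0,0,-0.04,0,0.32],[0.033,-0.023,0,0,0.32],[0.033,-0.023,0,0,0.32],[0.034,-0.024,0,0,0.32],[0,0,0,0,0.32],[0,0,0,0,0.32]]'
python3 - <<'E'
from h import *
tj();save('wrist','w9.png')
E
```

```text
clock: 8.6
tool_pos: [0.5389, 0.1465, 0.0858]
eef_rot: [0.737, 0.676, 0.0, -0.001]
contact_force: [-0.0, -0.7, 0.5]
opening: 0.528
tcp jig [-30.9   9. ] 0.0858 yaw rel 0.0078 [-0.  -0.7  0.5] 8.6
```

View pics/w9.png

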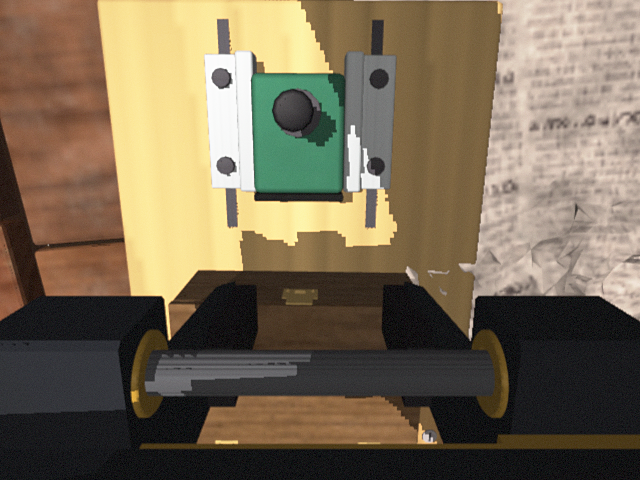

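```bash
python3 - <<'E'
from h import *
for z in(.046,):print('jaw top edge',JP((253,192),z),JP((343,191),z))
print('cap',JP((293,112),.087),'strip bottom',JP((300,201),.015),JP((300,201),.046)); print('rods',JP((232,227),.025),JP((371,227),.025))
print('box near top',JP((198,271),.066),JP((408,275),.066),'plate R edge',JP((105,50),.012),JP((126,230),.012),JP((498,60),.012))
E
python3 -m jog '[[-0.009,0,0.035,0.0012,0.32],[0,0,0.035,0,0.32],[0,0.006,0,0,0.32],[0,0.006,0,0,0.32],[0,0,0,0,0.32]]'
```

```text
jaw top edge [-62.3 -24.6] [-63.   19.5]
cap [-99.1  -2.3] strip bottom [-52.4  -3. ] [-58.   -1.6]
rods [-39.5 -40.1] [-39.9  36.6]
box near top [-28.3 -48.4] [-26.8  49.5] plate R edge [-131.5 -105. ] [ -34.2 -104.7] [-128.  102.]
clock: 9.15
tool_pos: [0.553, 0.1335, 0.0171]
eef_rot: [0.741, 0.671, 0.001, 0.001]
contact_force: [-1.4, -0.7, 0.2]
opening: 0.679
```

```bash
python3 -m jog '[[0,0.005,0,-0.0005,0.32],[0,0.005,0,0,0.32],[0,0,0,0,0.32]]'; python3 -c "
from h import *
tj()"
```

```text
clock: 9.45
tool_pos: [0.5618, 0.1333, 0.0167]
eef_rot: [0.74, 0.673, 0.001, 0.0]
contact_force: [-2.1, 0.5, -0.7]
opening: 0.682
tcp jig [-6.8 -2. ] 0.0167 yaw rel -0.0007 [-2.1  0.5 -0.7] 9.45
```

```bash
python3 -m jog '[[0,0.003,0,0,0.32],[0,0.002,0,0,0.32],[0,0.002,0,0,0.32],[0,0,0,0,0.32]]'; python3 -c "
from h import *
tj();save('wrist','w10.png')"
```

```text
clock: 9.85
tool_pos: [0.5616, 0.1332, 0.0159]
eef_rot: [0.739, 0.674, -0.004, -0.003]
contact_force: [-12.9, 0.6, 10.8]
opening: 0.679
tcp jig [-7.  -2.2] 0.0159 yaw rel 0.0017 [-12.9   0.6  10.8] 9.85
```

View pics/w10.png

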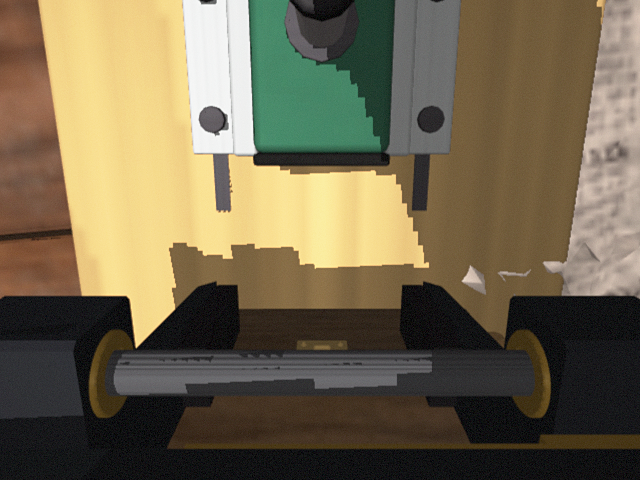

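```bash
python3 -m jog '[[0,-0.012,0,0,0.32],[0,0,-0.045,0,0],[0,0,-0.045,0,0],[0,0.02,-0.045,0,0],[0,0.02,-0.04,0,0],[0,0.01,-0.03,0,0],[0,0,0,0,0],[0,0,0,0,0]]'; python3 -c "
from h import *
tj();save('wrist','w11.png');im=cv2.imread('pics/w11.png');cv2.imwrite('pics/w11a.png',cv2.resize(im[0:300,180:450],None,fx=2,fy=2,interpolation=cv2.INTER_CUBIC))"
```

```text
clock: 10.7
tool_pos: [0.6062, 0.1292, 0.2215]
eef_rot: [0.74, 0.673, 0.001, 0.0]
contact_force: [-1.2, -0.5, -0.5]
opening: 1.001
tcp jig [37.8 -1.9] 0.2215 yaw rel -0.0006 [-1.2 -0.5 -0.5] 10.7
```

View pics/w11a.png

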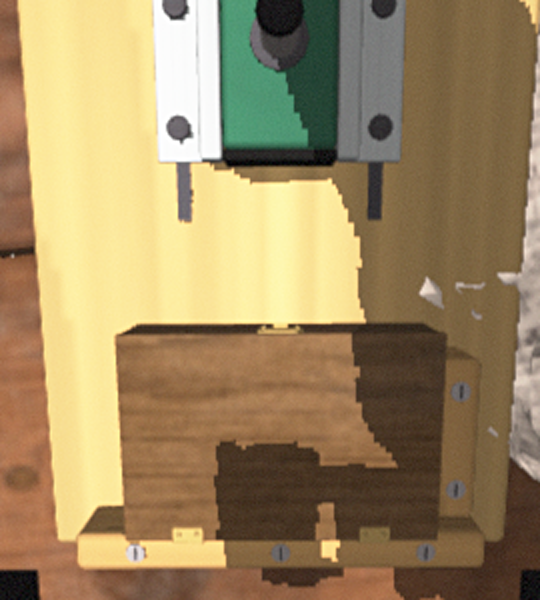

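```bash
python3 -c "
from h import *
C=lambda x,y:(x/2+180-.25,y/2-.25)
for n,p,z in [('boxNR',(117,334),.066),('boxNL',(446,334),.066),('fenceR',(79,537),.056),('fenceL',(484,533),.056),('plFR',(57,540),.012),('plFL',(503,541),.012),('jaw',(223,150),.046),('jaw',(336,150),.046),('jawstrip',(280,165),.046),('cap',(280,14),.087)]: print(n,JP(C(*p),z))
for n,u in [('p',(439.3,204.9)),('p',(463.4,239.3)),('p',(458.5,284))]: print(J(onz('top',u,.082)))
"

```

```text
boxNR [  2.9 -61.9]
boxNL [ 2.8 61.4]
fenceR [ 86.6 -83.2]
fenceL [84.7 83.1]
plFR [ 103.3 -104.4]
plFL [103.6 103.4]
jaw [-64.  -22.4]
jaw [-64.   20.2]
jawstrip [-58.7  -0.9]
cap [-100.6   -1. ]
[ 101.6 -371.9]
[  25.2 -433.8]
[ -80.1 -429.2]
```

```bash
python3 -m jog '[[-0.0386,-0.0088,0,0,0.43],[-0.0386,-0.0088,0,0,0.43],[-0.0386,-0.0088,0,0,0.43],[-0.0386,-0.0088,0,0,0.43],[-0.0386,-0.0088,0,0,0.43],[-0.0386,-0.0088,0,0,0.43],[-0.0386,-0.0088,0,0,0.43],[-0.0386,-0.0088,0,0,0.43],[-0.0386,-0.0088,0,0,0.43],[-0.0386,-0.0088,0,0,0.43],[-0.0386,-0.0088,0,0,0.43],[0,0,0,0,0.43],[0,0,0,0,0.43]]'; python3 -c "
from h import *
tj();save('wrist','w12.png');
for d in r.cut_out('packer_1_center','wrist'): print(d['score'],d['rect'])"
```

```text
clock: 12.05
tool_pos: [0.4679, -0.2847, 0.2194]
eef_rot: [0.74, 0.672, -0.0, -0.001]
contact_force: [0.2, 0.2, 0.1]
opening: 0.572
tcp jig [ -61.2 -426.9] 0.2194 yaw rel -0.0022 [0.2 0.2 0.1] 12.05
0.89 [278.8, 274.5, 343.5, 338.4]
```

View pics/w12.png

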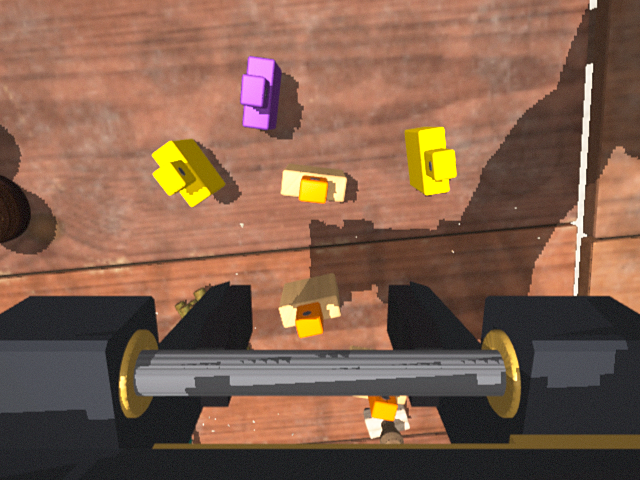

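```bash
cat >> h.py <<'E'
def orange(im,z=.086,n='wrist'):
    hsv=cv2.cvtColor(im,cv2.COLOR_RGB2HSV); m=cv2.inRange(hsv,(3,170,120),(20,255,255))
    nn,lab,st,ce=cv2.connectedComponentsWithStats(m); o=[]
    for k in range(1,nn):
        if st[k,4]>120: print('orange',ce[k].round(1),st[k])
E
python3 -c "
from h import *
im=cv2.imread('pics/w12.png')[:,:,::-1].copy(); orange(im)
cv2.imwrite('pics/w12a.png',cv2.resize(im[150:350,230:430],None,fx=4,fy=3,interpolation=cv2.INTER_CUBIC)[:,:,::-1])
"
```

```text
orange [315.9 185.3] [299 176  29  28 159]
orange [310.2 312.9] [295 302  29  33 405]
orange [380.8 401.4] [368 396  30  21 241]
```

View pics/w12a.png

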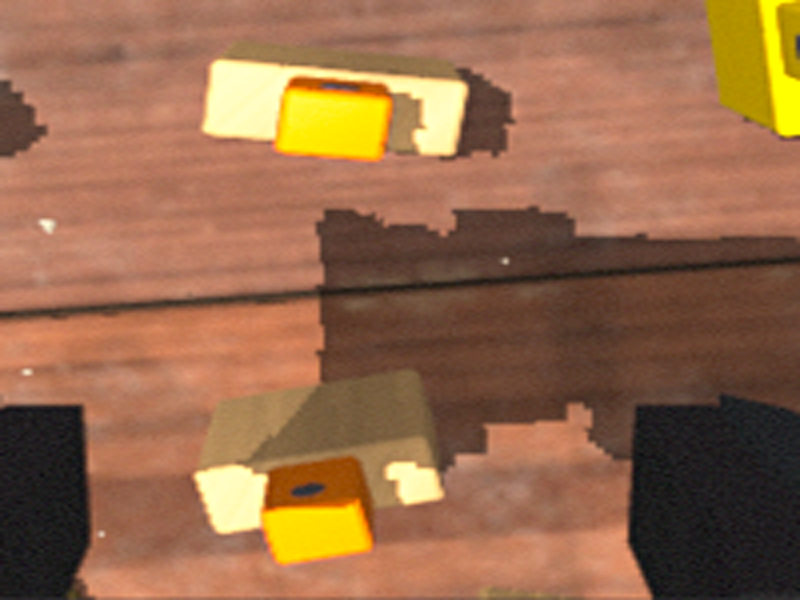

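```bash
python3 -c "
from h import *
C=lambda p:(p[0]/4+230-.4,p[1]/3+150-.3)
def ang(a,b): d=np.array(b)-np.array(a);return np.arctan2(-d[0],d[1])
for n,t,b in [('C',[(285,92),(390,100),(385,158),(277,152)],[(212,60),(467,82),(462,155),(205,133)]),('B',[(263,508),(370,498),(372,548),(280,563)],[(196,470),(440,437),(443,500),(215,532)])]:
  for p,z in((t,.086),(b,.058)):
    W=np.array([onz('wrist',C(q),z)[:2] for q in p]); print(n,z,W.mean(0).round(4),'jig',J(W.mean(0)),'yaws rel jig',[round(ang(W[i],W[j])-JT,3) for i,j in((0,1),(3,2))], np.linalg.norm(W[0]-W[1]).round(4),np.linalg.norm(W[0]-W[3]).round(4))
tj()
"
```

```text
C 0.086 [ 0.4509 -0.2841] jig [ -78.2 -427.9] yaws rel jig [np.float64(-0.098), np.float64(-0.072)] 0.0187 0.0144
C 0.058 [ 0.4506 -0.2838] jig [ -78.5 -427.7] yaws rel jig [np.float64(-0.111), np.float64(-0.112)] 0.0494 0.0189
B 0.086 [ 0.5552 -0.2964] jig [  26.8 -430.5] yaws rel jig [np.float64(0.137), np.float64(0.237)] 0.0208 0.0159
B 0.058 [ 0.5556 -0.2966] jig [  27.3 -430.6] yaws rel jig [np.float64(0.194), np.float64(0.203)] 0.0518 0.0193
tcp jig [ -59.9 -424.8] 0.22 yaw rel 0.002 [0.2 0.2 0.2] 12.15
```

C (wrist pixel (313,190), pale body, orange tab) matches the description, and it is a plain packer well clear of the yellow one at (430,160). I'll grasp C.

```bash
python3 -m jog '[[-0.002,-0.018,0.02,0,0.43],[0,0,0.03,0.0175,0.43],[0,0,0.03,0,0.43],[0,0,0.03,0,0.43],[0,0,0.02,0,0.43],[0,0,0,0,0.43],[0,0,0,0,0.43]]' 15; python3 -c "
from h import *
tj();save('wrist','w13.png')"
```

```text
clock: 12.85
tool_pos: [0.4518, -0.2835, 0.0909]
eef_rot: [0.775, 0.632, 0.0, -0.0]
contact_force: [0.4, 0.1, 0.0]
opening: 0.568
tcp jig [ -77.3 -427.3] 0.0909 yaw rel -0.108 [0.4 0.1 0. ] 12.85
```

View pics/w13.png

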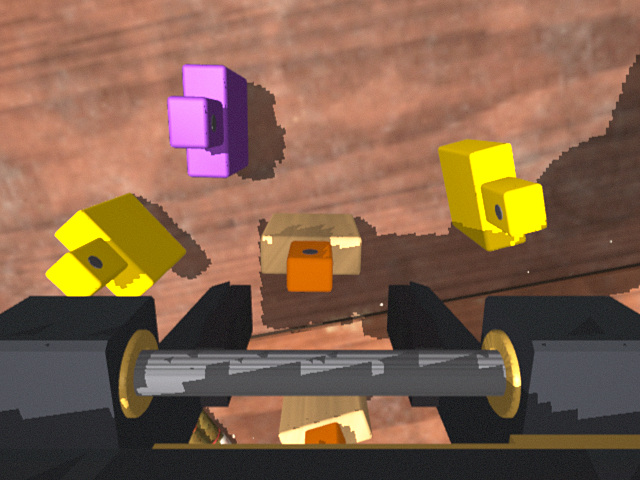

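```bash
python3 -c "
from h import *
s=r.get_state();R=Ro.from_quat(s['eef_rot']).as_matrix()
for u,z in [((310,273),.086),((311,255),.058)]:
  w=onz('wrist',u,z); print((R.T@(w-s['tool_pos'])*1000).round(1))
for u in [((291+251)/2+1,290),(319.5,290)]:print(u)
print(px('wrist',s['tool_pos']+R@np.array([0,0,-.02])))
"
```

```text
[-3.1 -2.9  5.6]
[-3.1 -2.3 33.6]
(272.0, 290)
(319.5, 290)
[316.88468143 303.31639675]
```

```bash
python3 -m jog '[[-0.0033,-0.0025,0.015,0,0.43],[0,0,0.02,0,0.43],[0,0,0.012,0,0.43],[0,0,0,0,0.43]]' 15; python3 -m jog '[[0,0,0,0,0.9],[0,0,0,0,0.9],[0,0,0,0,0.9],[0,0,0,0,0.9],[0,0,0,0,0.9]]' 15;  python3 -c "
from h import *
tj();save('wrist','w14.png')"
```

```text
clock: 13.3
tool_pos: [0.4479, -0.2872, 0.0434]
eef_rot: [0.775, 0.632, -0.0, -0.001]
contact_force: [-0.3, 0.9, 0.6]
opening: 0.566
clock: 13.8
tool_pos: [0.4483, -0.2878, 0.0442]
eef_rot: [0.775, 0.631, 0.0, 0.0]
contact_force: [-0.0, -0.2, 2.6]
opening: 0.225
tcp jig [ -80.4 -431.8] 0.0442 yaw rel -0.1104 [-0.  -0.2  2.6] 13.8
```

View pics/w14.png

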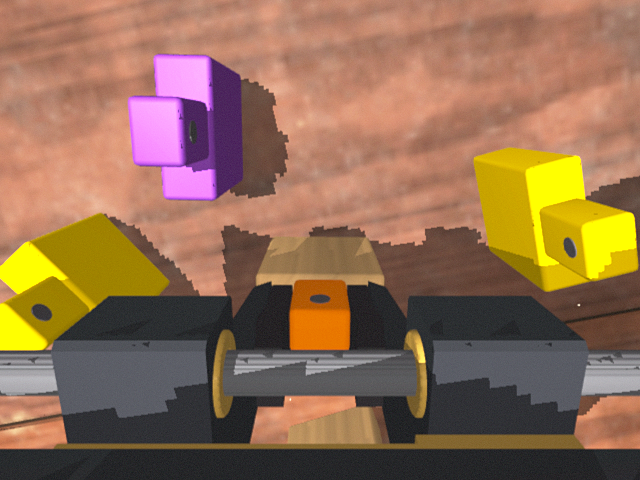

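```bash
python3 -c "
from h import *
s=r.get_state();R=Ro.from_quat(s['eef_rot']).as_matrix()
for u,z in [((320,329),.086),((320,311),.086),((320,261),.058),((320,286),.058)]:
  w=onz('wrist',u,z); print((R.T@(w-s['tool_pos'])*1000).round(1))
"
python3 -m jog '[[0,0,-0.02,0,0.9],[0,0,-0.03,0,0.9],[0,0,-0.04,0,0.9],[0,0,-0.02,0,0.9],[0,0,0,-0.0175,0.9],[0,0,0,0,0.9]]'; python3 -c "
from h import *
tj();save('wrist','w15.png')"
```

```text
[  1.1  -0.5 -41.8]
[  1.1  -6.9 -41.8]
[  1.2 -14.6 -13.8]
[  1.2  -4.5 -13.8]
clock: 14.45
tool_pos: [0.448, -0.2879, 0.1544]
eef_rot: [0.74, 0.673, 0.0, 0.0]
contact_force: [-1.0, -0.4, -2.2]
opening: 0.226
tcp jig [ -80.7 -432. ] 0.1544 yaw rel -0.0003 [-1.  -0.4 -2.2] 14.45
```

View pics/w15.png

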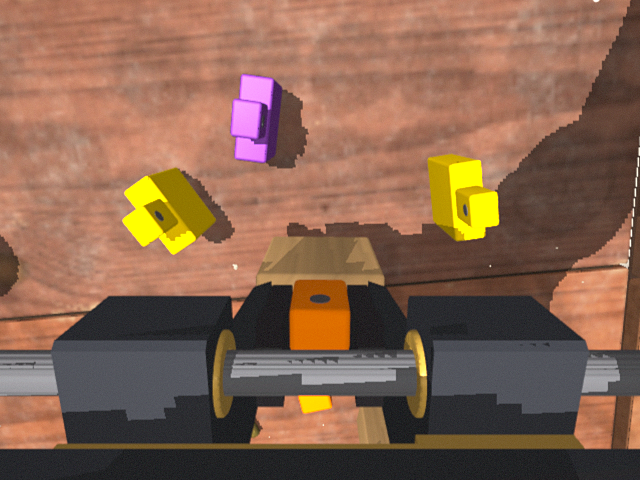

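```bash
python3 -m jog '[[0.02,0.003,0,0,0.9],[0.0387,0.0062,0,0,0.9],[0.0387,0.0062,0,0,0.9],[0.0387,0.0062,0,0,0.9],[0.0387,0.0062,0,0,0.9],[0.0387,0.0062,0,0,0.9],[0.0387,0.0062,0,0,0.9],[0.0387,0.0062,0,0,0.9],[0.0387,0.0062,0,0,0.9],[0.0387,0.0062,0,0,0.9],[0.0387,0.0062,0,0,0.9],[0.025,0.004,0,0,0.9],[0,0,0,0,0.9],[0,0,0,0,0.9]]'; python3 -c "
from h import *
tj();save('wrist','w16.png')"
```

```text
clock: 15.9
tool_pos: [0.5564, 0.1357, 0.1528]
eef_rot: [0.74, 0.673, -0.001, -0.0]
contact_force: [-0.3, -0.8, -1.1]
opening: 0.22
tcp jig [-12.4  -0.1] 0.1528 yaw rel -0.0008 [-0.3 -0.8 -1.1] 15.9
```

View pics/w16.png

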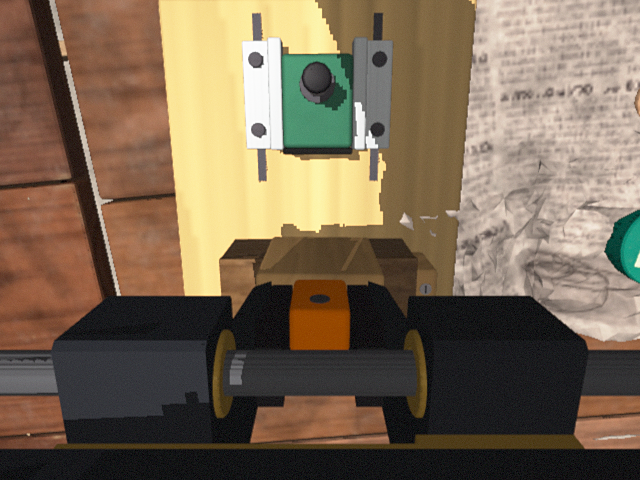

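```bash
python3 -m jog '[[0,0,0.035,0,0.9],[0,0,0.03,0,0.9],[0,0,0.018,0,0.9],[0,0,0.008,0,0.9],[0,0,0.003,0,0.9],[0,0,0,0,0.9]]'; python3 -m jog '[[0,0,0.003,0,0.9],[0,0,0,0,0.9]]'; python3 -c "
from h import *
tj();save('wrist','w17.png')"
```

```text
clock: 16.55
tool_pos: [0.5575, 0.1351, 0.0601]
eef_rot: [0.74, 0.673, -0.0, 0.0]
contact_force: [0.4, -0.4, -0.5]
opening: 0.226
clock: 16.75
tool_pos: [0.5577, 0.1359, 0.0574]
eef_rot: [0.74, 0.673, 0.001, 0.0]
contact_force: [0.3, -0.3, -1.0]
opening: 0.226
tcp jig [-11.1   0.2] 0.0574 yaw rel -0.0006 [ 0.3 -0.3 -1. ] 16.75
```

View pics/w17.png

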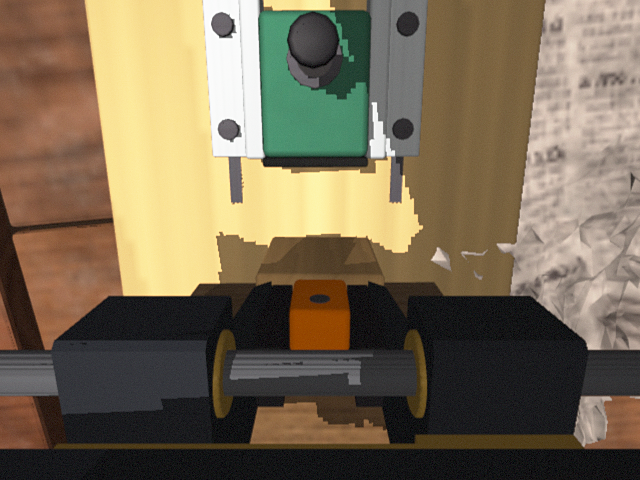

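```bash
python3 -m jog '[[0,0,0.002,0,0.9],[0,0,0.001,0,0.9],[0,0,0,0,0.9]]'; python3 -m jog '[[0,0,0.001,0,0.9],[0,0,0,0,0.9]]'
```

```text
clock: 17.1
tool_pos: [0.5585, 0.1364, 0.0559]
eef_rot: [0.74, 0.673, 0.001, 0.001]
contact_force: [-2.3, -1.2, 13.5]
opening: 0.221
clock: 17.3
tool_pos: [0.5591, 0.1364, 0.0556]
eef_rot: [0.74, 0.673, 0.002, 0.001]
contact_force: [-3.4, -0.3, 17.3]
opening: 0.226
```

```bash
python3 -m jog '[[0,0,-0.003,0,0.9],[0,0,0,0,0.9],[0,0,0,0,0.5],[0,0,0,0,0.43],[0,0,0,0,0.43],[0,0,0,0,0.43]]'; python3 -m jog '[[0,0,-0.02,0,0.43],[0,0,-0.04,0,0.43],[0,0,-0.04,0,0.43],[0,0,0,0,0.43],[0,0,0,0,0.43]]'; python3 -c "
from h import *
tj();save('wrist','w18.png')"
```

```text
clock: 17.9
tool_pos: [0.5572, 0.1359, 0.0556]
eef_rot: [0.74, 0.673, -0.0, -0.0]
contact_force: [-0.1, 1.4, 0.3]
opening: 0.557
clock: 18.4
tool_pos: [0.5577, 0.1359, 0.1565]
eef_rot: [0.74, 0.673, 0.001, 0.0]
contact_force: [0.1, 0.8, -0.9]
opening: 0.572
tcp jig [-11.1   0.3] 0.1565 yaw rel -0.0006 [ 0.1  0.8 -0.9] 18.4
```

View pics/w18.png

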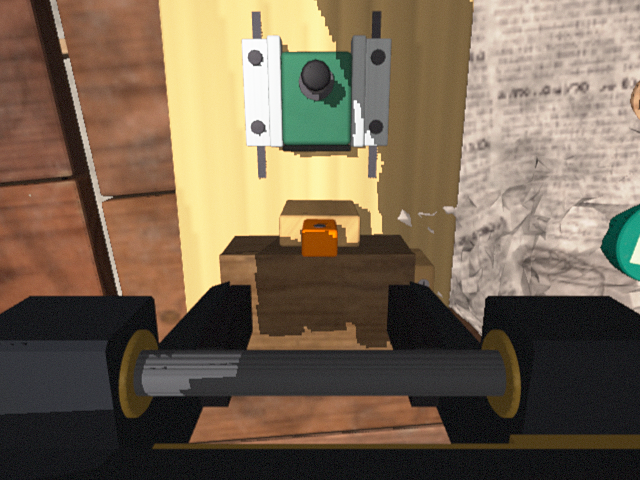

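```bash
python3 -c "
from h import *
print('tab',JP((319,246),.098),'body top near edge',JP((283,215),.07),JP((358,215),.07),'box',JP((232,253),.066),JP((410,250),.066))"; python3 -m jog '[[-0.02,0.002,0,0,0.43],[-0.0387,0.003,0,0,0.43],[-0.0387,0.003,0,0,0.43],[-0.0387,0.003,0,0,0.43],[-0.0387,0.003,0,0,0.43],[-0.0387,0.003,0,0,0.43],[-0.0387,0.003,0,0,0.43],[-0.0387,0.003,0,0,0.43],[-0.0387,0.003,0,0,0.43],[-0.0387,0.003,0,0,0.43],[-0.0387,0.003,0,0,0.43],[-0.024,0.002,0,0,0.43],[0,0,0,-0.016,0.43],[0,0,0,-0.016,0.43],[0,0,0,0,0.43],[0,0,0,0,0.43]]';  python3 -c "
from h import *
tj();save('wrist','w19.png')"
```

```text
tab [-11.9   0.6] body top near edge [-23.4 -21.2] [-23.5  24.3] box [  1.9 -54.2] [-0.2 58. ]
clock: 20.05
tool_pos: [0.5499, -0.2959, 0.1544]
eef_rot: [0.669, 0.743, -0.0, -0.001]
contact_force: [0.4, 0.2, 0.2]
opening: 0.568
tcp jig [  21.5 -430.4] 0.1544 yaw rel 0.1986 [0.4 0.2 0.2] 20.05
```

View pics/w19.png

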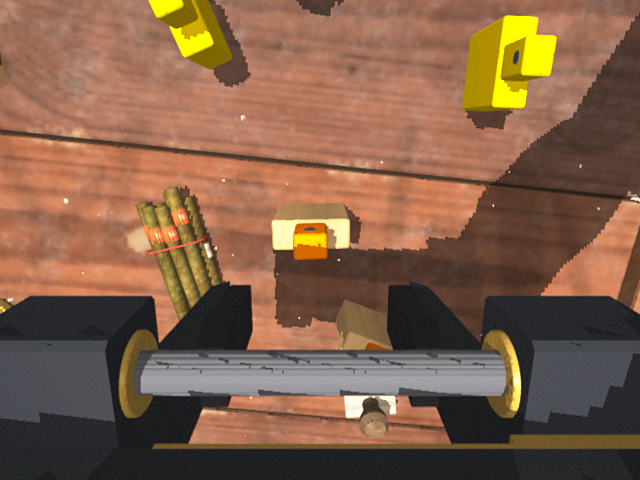

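```bash
python3 -c "
from h import *
s=r.get_state();R=Ro.from_quat(s['eef_rot']).as_matrix()
for u,z in [((310,246),.086),((311,235),.058),((379,350),.086)]:
  w=onz('wrist',u,z); print((R.T@(w-s['tool_pos'])*1000).round(1))
"
```

```text
[-4.6  3.5 68.7]
[-4.5  4.3 96.7]
[37.8 70.4 68.7]
```

```bash
python3 -m jog '[[-0.0055,0.0037,0.03,0,0.43],[0,0,0.03,0,0.43],[0,0,0.03,0,0.43],[0,0,0.015,0,0.43],[0,0,0.005,0,0.43],[0,0,0,0,0.43]]' 15; python3 -m jog '[[0,0,0,0,0.9],[0,0,0,0,0.9],[0,0,0,0,0.9],[0,0,0,0,0.9],[0,0,0,0,0.9]]' 15;  python3 -c "
from h import *
tj();save('wrist','w20.png')"
```

```text
clock: 20.7
tool_pos: [0.555, -0.3012, 0.0457]
eef_rot: [0.668, 0.744, -0.0, -0.0]
contact_force: [-0.3, 0.3, 0.0]
opening: 0.57
clock: 21.2
tool_pos: [0.5553, -0.3015, 0.0464]
eef_rot: [0.668, 0.744, 0.0, 0.0]
contact_force: [-0.1, 0.5, 3.3]
opening: 0.225
tcp jig [  27.4 -435.5] 0.0464 yaw rel 0.2006 [-0.1  0.5  3.3] 21.2
```

View pics/w20.png

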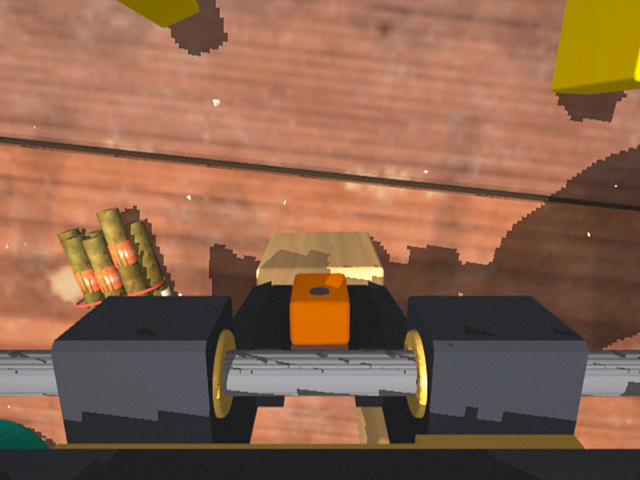

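```bash
python3 -m jog '[[0,0,-0.02,0,0.9],[0,0,-0.03,0,0.9],[0,0,-0.04,0,0.9],[0,0,-0.02,0,0.9],[0,0,0,0.016,0.9],[0,0,0,0.016,0.9],[0.02,-0.003,0,0,0.9],[0.039,-0.0056,0,0,0.9],[0.039,-0.0056,0,0,0.9],[0.039,-0.0056,0,0,0.9],[0.039,-0.0056,0,0,0.9],[0.039,-0.0056,0,0,0.9],[0.039,-0.0056,0,0,0.9],[0.039,-0.0056,0,0,0.9],[0.039,-0.0056,0,0,0.9],[0.039,-0.0056,0,0,0.9],[0.039,-0.0056,0,0,0.9],[0.025,-0.004,0,0,0.9],[0,0,0,0,0.9],[0,0,0,0,0.9]]'; python3 -c "
from h import *
tj();save('wrist','w21.png')"
```

```text
clock: 23.25
tool_pos: [0.5328, 0.1374, 0.1557]
eef_rot: [0.739, 0.673, -0.0, 0.0]
contact_force: [0.3, -0.5, -1.3]
opening: 0.225
tcp jig [-36.1  -0.6] 0.1557 yaw rel 0.0007 [ 0.3 -0.5 -1.3] 23.25
```

View pics/w21.png

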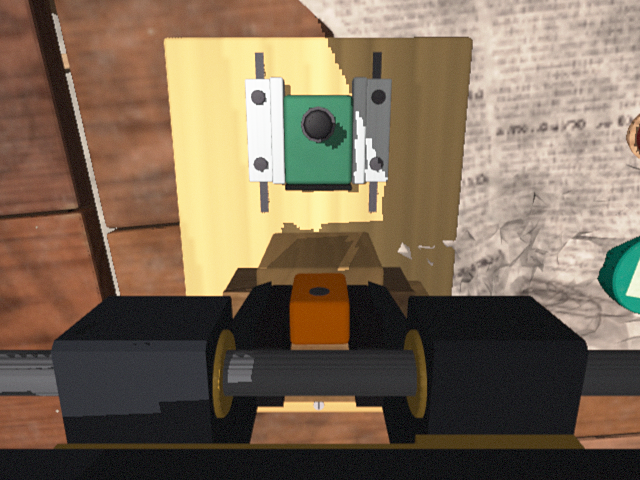

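```bash
python3 -m jog '[[0,0,0.035,0,0.9],[0,0,0.03,0,0.9],[0,0,0.018,0,0.9],[0,0,0.008,0,0.9],[0,0,0.004,0,0.9],[0,0,0,0,0.9],[0,0,0.002,0,0.9],[0,0,0,0,0.9]]';  python3 -c "
from h import *
tj();save('wrist','w22.png')"
```

```text
clock: 24.1
tool_pos: [0.5336, 0.1376, 0.0595]
eef_rot: [0.74, 0.673, 0.001, 0.0]
contact_force: [0.2, 0.1, -0.2]
opening: 0.228
tcp jig [-35.3  -0.4] 0.0595 yaw rel -0.0007 [ 0.2  0.1 -0.2] 24.1
```

View pics/w22.png

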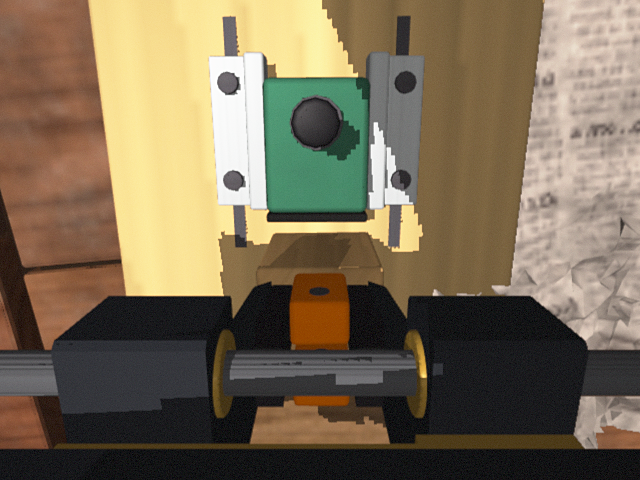

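```bash
python3 -m jog '[[0,0,0.0015,0,0.9],[0,0,0,0,0.9]]'; python3 -m jog '[[0,0,0.001,0,0.8],[0,0,0,0,0.6],[0,0,0,0,0.5],[0,0,0,0,0.45],[0,0,0,0,0.45]]'; python3 -m jog '[[0,0,-0.02,0,0.45],[0,0,-0.04,0,0.45],[0,0,-0.04,0,0.45],[0,0,0,0,0.45],[0,0,0,0,0.45]]'; python3 -c "
from h import *
tj();save('wrist','w23.png')"
```

```text
clock: 24.35
tool_pos: [0.5338, 0.1382, 0.0581]
eef_rot: [0.739, 0.673, 0.001, 0.0]
contact_force: [0.2, 0.1, 3.6]
opening: 0.228
clock: 24.85
tool_pos: [0.5329, 0.1374, 0.0561]
eef_rot: [0.74, 0.673, -0.0, -0.0]
contact_force: [0.0, 1.3, -0.4]
opening: 0.542
clock: 25.35
tool_pos: [0.5334, 0.1375, 0.1569]
eef_rot: [0.74, 0.673, 0.001, 0.0]
contact_force: [0.4, 0.1, -0.5]
opening: 0.547
tcp jig [-35.4  -0.4] 0.1569 yaw rel -0.0006 [ 0.4  0.1 -0.5] 25.35
```

View pics/w23.png

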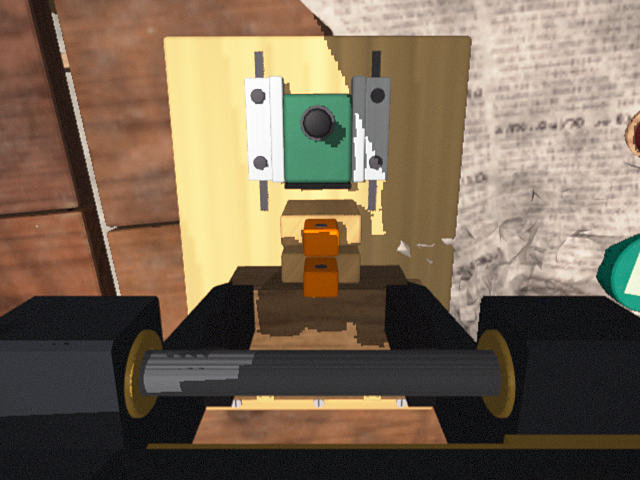

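```bash
python3 -m jog '[[0,-0.03,0,0,1],[0,-0.033,0,0,1],[0,-0.03,0,0,1],[0,0,0,0,1],[0,0,0.03,0,1],[0,0,0.03,0,1],[0,0,0.03,0,1],[0,0,0.025,0,1],[0,0,0.009,0,1],[0,0,0,0,1]]' 15; python3 -c "
from h import *
tj();save('wrist','w24.png'); im=save('scene','s24.png');cv2.imwrite('pics/s24a.png',cv2.resize(im[150:280,200:380],None,fx=4,fy=4,interpolation=cv2.INTER_CUBIC)[:,:,::-1])"
```

```text
clock: 26.4
tool_pos: [0.4397, 0.1458, 0.0307]
eef_rot: [0.74, 0.673, -0.002, -0.0]
contact_force: [0.8, -0.2, 0.1]
opening: 0.005
tcp jig [-129.5   -1. ] 0.0307 yaw rel -0.0003 [ 0.8 -0.2  0.1] 26.4
```

View pics/s24a.png

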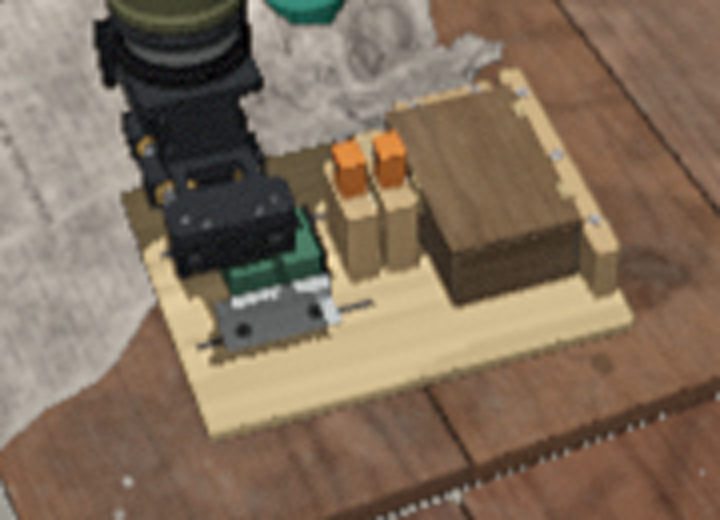

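The scene crop shows both packers upright between the jaw and the box, with the gripper behind the post. Now I'll push the jaw.

```bash
python3 -m jog '[[0,0.006,-0.002,0,1],[0,0.006,0,0,1],[0,0.006,0,0,1],[0,0,0,0,1]]'; python3 -m jog '[[0,0.005,0,0,1],[0,0.005,0,0,1],[0,0,0,0,1]]'; python3 -c "
from h import *
tj()"
```

```text
clock: 26.9
tool_pos: [0.4601, 0.1446, 0.0349]
eef_rot: [0.74, 0.673, 0.001, 0.0]
contact_force: [0.2, -0.8, -0.4]
opening: 0.002
clock: 27.2
tool_pos: [0.4688, 0.1435, 0.0343]
eef_rot: [0.74, 0.673, 0.0, 0.0]
contact_force: [-0.8, -0.3, -0.9]
opening: 0.008
tcp jig [-100.3   -0.5] 0.0343 yaw rel -0.0009 [-0.8 -0.3 -0.9] 27.2
```

```bash
python3 -c "
from h import *
tj();save('wrist','w25.png'); im=save('scene','s25.png');cv2.imwrite('pics/s25a.png',cv2.resize(im[150:280,200:380],None,fx=4,fy=4,interpolation=cv2.INTER_CUBIC)[:,:,::-1])"
```

```text
tcp jig [-100.3   -0.5] 0.0343 yaw rel -0.0009 [-0.8 -0.3 -0.9] 27.2
```

View pics/s25a.png

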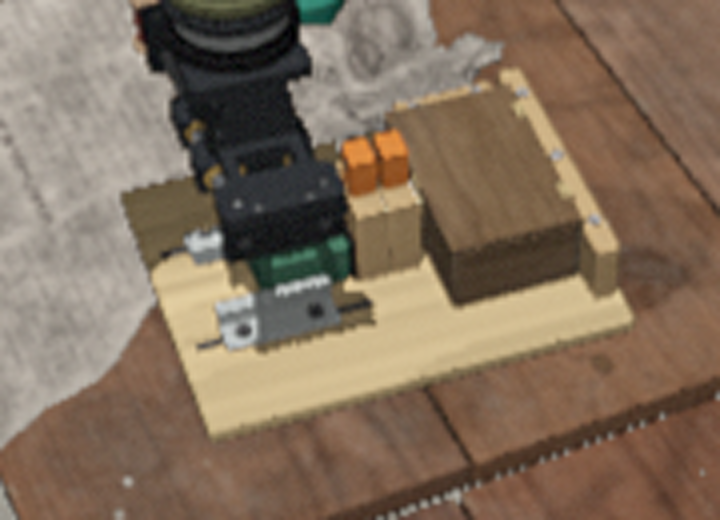

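View pics/w25.png

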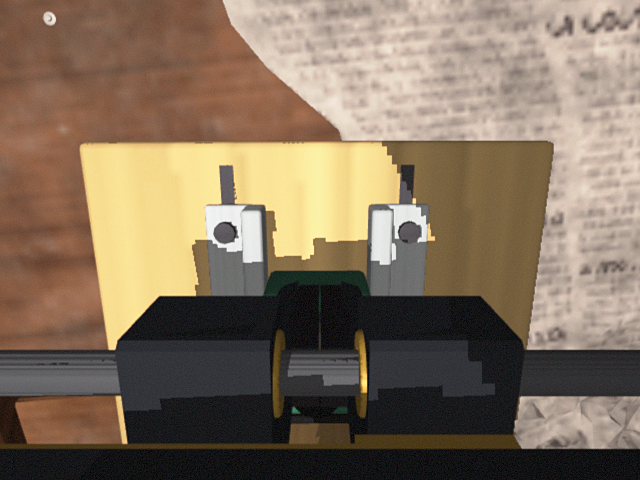

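The jaw has moved forward and gathered both packers together upright. I'll continue gently until the force builds.

```bash
python3 -m jog '[[0,0.002,0,0,1],[0,0.002,0,0,1],[0,0,0,0,1]]'; python3 -m jog '[[0,0.002,0,0,1],[0,0,0,0,1]]'; python3 -m jog '[[0,0.002,0,0,1],[0,0,0,0,1]]'
```

```text
clock: 27.6
tool_pos: [0.4721, 0.1432, 0.0342]
eef_rot: [0.74, 0.673, -0.0, -0.0]
contact_force: [-1.7, -0.4, 1.2]
opening: 0.007
clock: 27.8
tool_pos: [0.4743, 0.143, 0.0342]
eef_rot: [0.74, 0.673, -0.0, -0.0]
contact_force: [-3.1, 0.2, 0.1]
opening: 0.005
clock: 28.0
tool_pos: [0.4746, 0.1428, 0.0342]
eef_rot: [0.739, 0.673, -0.001, -0.001]
contact_force: [-6.4, -0.4, 2.5]
opening: 0.006
```

```bash
python3 -m jog '[[0,0.002,0,0,1],[0,0,0,0,1]]'; python3 -m jog '[[0,0.002,0,0,1],[0,0,0,0,1],[0,0,0,0,1]]'
```

```text
clock: 28.2
tool_pos: [0.4746, 0.1427, 0.0341]
eef_rot: [0.739, 0.674, -0.003, -0.002]
contact_force: [-8.9, 2.2, 5.2]
opening: 0.006
clock: 28.5
tool_pos: [0.4747, 0.1426, 0.034]
eef_rot: [0.739, 0.674, -0.004, -0.002]
contact_force: [-12.8, 2.6, 7.8]
opening: 0.006
```

```bash
python3 -m jog '[[0,0.001,0,0,1],[0,0,0,0,1],[0,0,0,0,1],[0,0,0,0,1],[0,0,0,0,1]]'; python3 -c "
from h import *
tj();save('wrist','w26.png');save('top','t26.png'); im=save('scene','s26.png');a=cv2.resize(im[150:270,220:380],None,fx=4.5,fy=4.5,interpolation=cv2.INTER_CUBIC)[:,:,::-1];cv2.imwrite('pics/s26a.png',a)
t=cv2.imread('pics/t26.png');cv2.imwrite('pics/t26a.png',cv2.resize(t[170:320,150:350],None,fx=4,fy=4,interpolation=cv2.INTER_CUBIC)); tj()"
```

```text
clock: 29.0
tool_pos: [0.4747, 0.1426, 0.034]
eef_rot: [0.739, 0.674, -0.005, -0.003]
contact_force: [-13.6, 2.8, 8.8]
opening: 0.004
tcp jig [-94.4  -0.9] 0.034 yaw rel 0.0027 [-13.6   2.8   8.8] 29.0
tcp jig [-94.4  -1. ] 0.034 yaw rel 0.0027 [-14.4   1.6   8.3] 29.15
```

View pics/s26a.png

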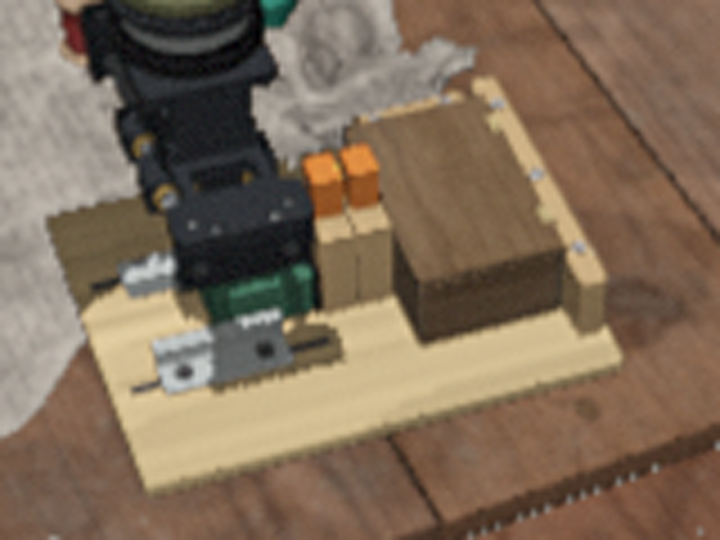

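View pics/t26a.png

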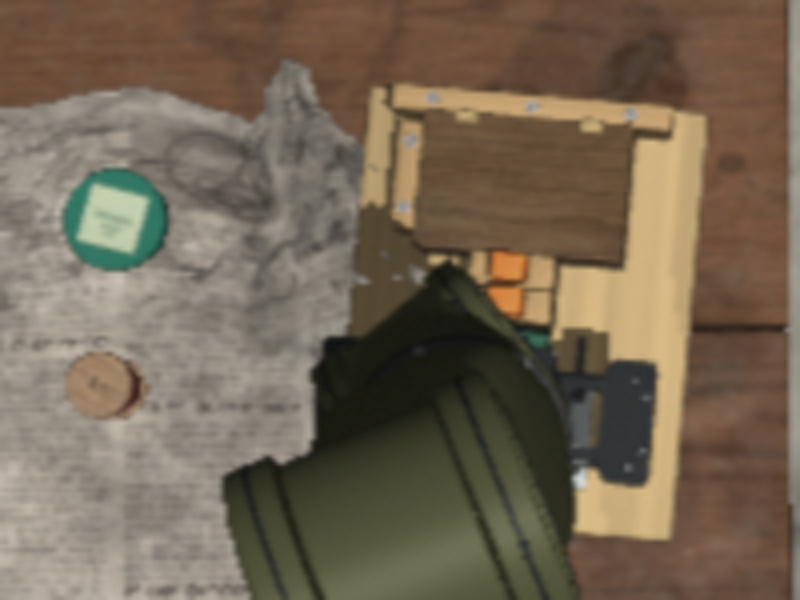

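The scene and top crops show the box tight against the fence and end stop. Both packers stand upright and closed up between the box and the jaw, and the tool holds still at about 14 N. I'll hand it in.

```bash
python3 -c "
from plant import r
print(r.finish_job())"
```

```text
the job is handed in; nothing more can be done
None
```

I handed the job in at about 29 s, with the arm still holding the jaw pressed on two packers and the box. `finish_job` gives no verdict, so I don't know how it was judged.

**What I did:**
- **Box:** I pushed it left onto the end stop (about 14 N) and then forward onto the fence with two fingers (about 13 N).
- **Packers:** The gap measured about 60 mm, which is too much for one packer and the jaw's 36 mm stroke. I stood two orange-tabbed packers upright in it, one after the other.
- **Jaw:** I pushed it forward by its post about 20 mm, until it stopped moving at about 14 N.

**Last checks:**
- **Box position:** After the push it measured about x = 44 mm, y = 0, and square in the jig. The last pictures still show it against both stops.
- **Packers:** Both are upright and closed up between the jaw and the box.
- **Hold:** The push stayed steady at 14 N with the tool still. It stopped about where two packers should stop it, well short of the jaw's own end stop. The forces on the packers and the box were not measured separately.
- **Bystanders:** I never touched the spool, tin or stamp. I compared only the spool and tin in the last picture; the stamp was outside that crop.

**What disagreed:**
- **Fingertips:** They sit about 20–25 mm short of the reported TCP. My first push therefore went in too high and rested on the box lid (about 7 N, box not moved), and I allowed for the offset after that.
- **Jaw face:** Different features put it anywhere from −57 to −64 mm, so the gap came out between 60 and 66 mm. Two packers are needed anywhere in that range.

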